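# Hold a spread snap ring level with the groove of a board holder's spindle

## Robot

A 6-joint arm with a two-finger parallel gripper is mounted at the origin on the work surface. World frame = base frame: x ahead of the robot, y to its left, z up, the work surface at z = 0. Lengths are in mm, angles in rad, forces in N, time in s.
With the tool pointing down it reaches from about 275 to 750 mm from the base axis. Payload 10.2 kg.
Tool frame: the origin (TCP) lies at the very end of the fingers, on their centre line; the grasp point (between the pads) lies 19 mm behind it (ctrl.grip_depth is the distance from the TCP to the grasp point, in mm); z points along the fingers, x is the direction in which the jaws open and shut, and the axes are right-handed (so a half turn about z gives the same grasp; the last joint's range is limited). The gripper opens to 85 mm and grips with 20 to 120 N. Pads are 22 mm wide; open, the fingers measure 114 mm over their backs; the gripper's body (76 mm by 85 mm) begins 54 mm behind the grasp point. The pads swing forward as they close: fully open they stand 13 mm farther back than shut.
Start: joints at [-1.36, 0.313, 1.498, -0, 1.331, -0.223], TCP at [220.657, -476.384, 231.294] pointing down, gripper open.
Joint ranges: [-2.94, 2.94], [-0.97, 2.17], [0.19, 2.56], [-1.23, 4.37], [0.02, 3.11], [-2.88, 2.88]. Speed limits (rad/s): [2.39, 2.39, 3.01, 3.14, 3.14, 3.14].

## Interface

Orientations are given as a unit quaternion [w, x, y, z].
In Python, from rig import ctrl gives the robot as it stands.
- The arm moves only by the tool play_rows, never from a script. Its argument "motion" is a list of rows, each a list of 2 entries, a list of its own where there are three numbers: the shift along the tool's x, y, z in mm, then the turn, a rotation vector about the tool's x, y, z in degrees. A call has 1 to 20 rows; each row shifts and turns the commanded pose from where the row before left it, along the tool's axes as they then stand; what a row does not reach is not made up. A row lasts 1/12 s, in which the tool goes at most 41.7 mm and 7.16 degrees, less where a joint would pass 70% of its speed; a pose out of reach is approached as far as the arm can. A call with a gripper value outside its range is refused whole. "fingers" is the finger opening in mm, from 0 to 85.4, set as the call begins (left out, the last holds). The fingers move at their own pace and stop on an object; "squeeze" is the grip in N (left out, the last holds). Time passes only in rows, so rows that do not move let the fingers close. It gives the time, the measured TCP pose, the force and the opening at its end, in the units of the state.
- ctrl.sense(): the state, without advancing time (a new reading comes with each control period).
- ctrl.capture(name): name is "side" or "top" or "wrist"; returns the picture (400x640x3 uint8, red, green, blue); there is no depth.
- ctrl.get_calibration(name): a dict with "K" (3x3 intrinsics, pixels), "R" (3x3) and "t" (3): a world point X has camera coordinates R X + t; the wrist camera has in their place "tool_from_camera" (4x4, takes a point from camera to tool coordinates, whose origin is the TCP and whose axes are the tool frame's). Camera axes: x right, y down, z forward; pixel columns grow to the right and rows downward; lengths in mm; the calibration is good to about 2 mm. A picture is of the moment at which its call begins: read the wrist's pose just before it. get_calibration takes no time and is no camera call.
- ctrl.finish_job(): hands the job in, once; it reports no verdict.
Trained networks look in the newest picture that a camera, given by its name, has taken for a name from the list of things; names that differ only in an ending like _2 or _b are one class to them, and where a whole thing is asked for, a point or a joint stands for the part that bears it (a point fixed in the world has none). Each returns a list of dicts, best first, with "p" (0 to 1); they miss things now and then, are a little off and sometimes report something else, mostly with a low value. They report only what shows in the picture. A call takes as long as a camera call.
- ctrl.spot_in(camera, name): "position" ([column, row] as shares, 0 to 1, of the picture: columns of its width, rows of its height, amid what is visible of it).
The state is a dict: "time_s": time; "joints": joint angles; "dq": joint speeds; "tau": joint torques, N m; "eef_pos": TCP position; "ee_rot": TCP orientation; "force": force on the tool from outside, world axes, zero at the start; "wrist_torque": the same for the moment, N m; "grip_width": opening from 0.0 (shut) to 1.0 (fully open).
Only numpy, scipy, OpenCV 4.12 (cv2) and the standard library are available. Lean on these libraries where they do the work, as an engineer would, in place of code of your own. Each camera call takes 0.05 s, during which the arm holds its last target. There are 200 camera calls.

## Task

Draw the snap-ring pliers out of the bench rack, put their tips into the gap of the snap ring on the loading post, squeeze the handles right to their stop and lift the spread ring off. Slide it down over the spindle of the board holder until it is level with the groove, clear of the washer below, ready to be let snap in - but do not let go: finish while holding it there, still spread, level and at rest, neither ring nor pliers resting on anything. Do not push the other things on the bench about.

Things in the scene. Friction and masses are not known exactly. Their poses are not given: they have to be found in the camera images.
- rack: Fixed grey tool rack: block 60 x 96 mm, 64 mm tall, origin at the centre of its underside; on its +x side a lower step (45 mm) with three small drivers standing 50 mm from the origin, 112 mm tall. The pliers stand tips down in the block's through slot at the origin, 13 mm (x) by 32 mm (y); squeezing them much in there jams the jaws.
- pliers: Snap-ring pliers: two levers on twin pivots in a steel hub plate (16 x 42 x 22 mm, centre 69 mm above origin). Origin: between the jaws at the level of the tips' ends; z runs up to the handles, levers work along y, same both ways round. Stands upright, hub on the rack's top, origin 6 mm above the bench. About 170 g.
- pliers_grip (a point): Middle of the black handles, 125 mm above the pliers' origin. Handle pads span 104 to 140 mm above the origin, 14 mm wide in x; over their outsides (y) at rest 53 mm at this height and 59 mm at their upper edge, 30 mm and parallel at the stop.
- pliers_left (a joint): Turn of each lever (geared alike): 0 at rest, 0.2135 rad at the stop. Squeezing the handles moves the tips apart, 1 to 1.2 mm for each 1 mm of squeeze. A return spring shuts them: about 4 N at each handle at rest, 7 N at the stop, 13 N there with the ring on, so 15 N or more holds the stop.
- pliers_left_tip (a point): Outer face of the +y tip, 3.5 mm above its end. Each tip is 4.5 mm (x) wide and 7 mm long below a shoulder 10 mm wide in y; over both tips 7 to 10 mm (narrower at the ends) at rest, 37 mm at the stop, with the outer faces upright then.
- pliers_right_tip (a point): The same on the -y tip.
- post: Fixed turned aluminium loading post: 72 mm foot, 42 mm collar whose top, 42 mm above the bench, carries the ring; a 36 mm boss 6.5 mm tall locates it. Origin at the centre of the foot's underside; x points as the ring's gap does.
- ring: Steel snap ring, 3 mm thick, 38 mm inside, 48 mm outside, lying flat. Origin: its centre, on the underside; x points to the gap, z up. Frame moves with the ring's back. Lugs beside the gap run from 17 to 31 mm out along x; free gap 16 mm at 25 mm out. Holding it spread takes 5 N at each lug. 17 g.
- ring_eye (a point): Middle of the ring's clear opening when fully spread, where the spindle's axis should pass: 3.6 mm from the ring's centre towards the gap, at half thickness. Play round the spindle is then about 1.6 mm.
- ring_left_end (a point): Middle of the end face of the +y lug, where the tip should bear (25.5 mm out from the ring's centre when spread). Distance to the other: 16 mm free, 37 mm at the pliers' stop.
- ring_right_end (a point): The same on the -y lug.
- holder: Fixed swivelling board holder: 150 mm round foot, 72 mm hub, 56 mm brass washer whose top is 57 mm above the bench, and through it an upright 40 mm steel spindle ending 80.5 mm above the bench, its last 5 mm bevelled to 35 mm. A framed board sticks out along +x, below the washer. Origin: spindle axis on the bench.
- groove (a point): Centre of the spindle's dark groove (38 mm across, 5 mm high) on the spindle's axis, 6 mm above the washer and 17.5 mm below the spindle's top; z along the axis, up.
- flux: Bystander, to be left alone: flux bottle, 38 mm across, 85 mm tall; origin at its underside's centre.
- driver: Bystander, to be left alone: screwdriver lying, 170 mm; origin at its underside's centre.
- solder: Bystander, to be left alone: reel of solder, 60 mm across, 36 mm tall; origin at its underside's centre.
- board: Bystander, to be left alone: small loose circuit board, 90 x 65 mm; origin at its underside's centre.
- tub: Bystander, to be left alone: clear tub of white connectors, 100 x 140 x 45 mm; origin at its underside's centre.
- redbin: Bystander, to be left alone: red parts bin, 130 x 100 x 55 mm; origin at its underside's centre.
- nippers: Bystander, to be left alone: side nippers lying, 115 mm long; origin at its underside's centre.

How it is judged:
By the outcome, as a careful person would: the job done as asked, in the order asked, and still so for the second after the job is handed in, while the arm keeps its last pose, push and grip.
It also fails if it takes over 61 s, if anything falls off the work surface, if the arm or the gripper's body presses on something with over 40 N, if the wrist force passes 120 N, or if a joint passes its speed limit or range.

## Working session

There is one attempt and no reset: what is moved stays moved. The work goes in short steps, Python scripts to look and compute and a tool call to move; the robot and the scene stay as the last step left them, time stands still between calls to the robot, and variables do not carry over. Pictures are saved under pics/ and viewed, about 8 in all and at most 12, crops included, and the job is handed in when it is done.

Besides the shell and the picture viewer there is one more tool, called after "Request:" in YAML: its name, and indented under it one key for each argument. play_rows: Moves the arm, as the interface text tells. Its arguments: {"type":"object","properties":{"motion":{"type":"array"},"fingers":{"type":"number"},"squeeze":{"type":"number"}},"required":["motion"]}

```bash
mkdir -p pics; ls
cat > h.py <<'E'
import numpy as np, cv2
from rig import ctrl
from scipy.spatial.transform import Rotation as Ro
def pix(im,name): cv2.imwrite('pics/'+name+'.png',im[:,:,::-1])
def cam(n):
    c=ctrl.get_calibration(n); K=np.array(c['K'])
    if 'R' in c: return K,np.array(c['R']),np.array(c['t'])
    s=ctrl.sense(); w,x,y,z=s['ee_rot']; Rt=Ro.from_quat([x,y,z,w]).as_matrix()
    T=np.array(c['tool_from_camera']); R=Rt@T[:3,:3]; p=Rt@T[:3,3]+np.array(s['eef_pos'])
    return K,R.T,-R.T@p
def ray(c,uv,z):  # intersection with plane z
    K,R,t=c; d=R.T@np.linalg.inv(K)@np.array([uv[0],uv[1],1.]); o=-R.T@t
    return o+d*(z-o[2])/d[2]
def proj(c,X):
    K,R,t=c; p=K@(R@np.array(X,float)+t); return p[:2]/p[2]
E
python3 - <<'E'
from h import *
print(ctrl.sense(), ctrl.grip_depth)
for n in ['side','top','wrist']:
    c=cam(n); im=ctrl.capture(n); pix(im,n+'0'); K,R,t=c; print(n,K.tolist(),'pos',-R.T@t,'fwd',R[2])
    for nm,z in [('rack',32),('pliers',80),('pliers_grip',131),('post',21),('ring',42),('ring_eye',43.5),('ring_left_end',43.5),('ring_right_end',43.5),('holder',30),('groove',63),('flux',40),('solder',18),('tub',20),('redbin',25)]:
        for d in ctrl.spot_in(n,nm)[:2]:
            uv=np.array(d['position'])*[640,400]; print(nm,round(d['p'],2),uv.round(1),ray(c,uv,z).round(1))
E
```

```text
pics
{'time_s': 0.0, 'joints': array([-1.36039601e+00,  3.13492786e-01,  1.49844259e+00,  4.28101573e-05,
        1.33096422e+00, -2.23378190e-01]), 'dq': array([ 0.00052852, -0.00075376, -0.00103679,  0.00029494,  0.00154435,
        0.0003748 ]), 'tau': array([ 1.26364437e-03, -4.12250590e+01, -2.59748733e+01, -5.88066086e-05,
        3.99627839e-03,  4.52236827e-05]), 'eef_pos': array([ 220.61515408, -476.12510547,  230.7110976 ]), 'ee_rot': array([-4.79668272e-04,  8.42701754e-01, -5.38380281e-01, -4.44271962e-04]), 'force': array([ 0.15580358, -0.66640669, -0.27238562]), 'wrist_torque': array([-0.04788789, -0.0514527 , -0.00708737]), 'grip_width': 0.9995492862971258} 18.700000000000003
side [[465.3694956481411, 0.0, 314.0927543219376], [0.0, 465.3694956481411, 205.20315741851604], [0.0, 0.0, 1.0]] pos [  59.62829633  737.82703863 1062.35991671] fwd [ 0.37075233 -0.58040031 -0.72503668]
pliers 0.62 [353.9 203.2] [ 468.8 -119.    80. ]
pliers_grip 0.49 [349.8 202.7] [458. -70. 131.]
post 0.67 [372.7 193.3] [ 465.  -240.7   21. ]
post 0.26 [301.5 177.9] [ 693.3 -176.6   21. ]
ring 
[... 1231 characters left out ...]
567.9 365.2  43.5]
groove 0.74 [251.4 179.8] [604.7 180.2  63. ]
groove 0.52 [464.2 254.4] [ 381.1 -441.2   63. ]
flux 0.54 [326.6 159.9] [667.1 -43.8  40. ]
flux 0.34 [467.8 254.5] [ 379.8 -459.4   40. ]
solder 0.54 [298.5 239.8] [426.2  43.3  18. ]
tub 0.75 [194.9 238.2] [433.2 358.3  20. ]
redbin 0.61 [464.5 253.7] [ 381.6 -454.8   25. ]
wrist [[317.8401905457579, 0.0, 317.7282247933867], [0.0, 317.8401905457579, 207.47124877172894], [0.0, 0.0, 1.0]] pos [ 283.57947    -447.30522459  373.21398467] fwd [-0.24565226 -0.11330065 -0.96271384]
ring_right_end 0.69 [373.8  47.3] [ 364.2 -468.1   43.5]
flux 0.32 [376.2  47. ] [ 366.2 -470.2   40. ]
redbin 0.74 [371.2  46.9] [ 367.9 -466.7   25. ]
```

Run:
```python
import cv2,numpy as np
a=cv2.imread('pics/side0.png');b=cv2.imread('pics/top0.png')
A=cv2.resize(a[120:320,200:467],(800,600),interpolation=3); B=cv2.resize(b[130:280,225:425],(800,600),interpolation=3)
cv2.imwrite('pics/sideA.png',A);cv2.imwrite('pics/topB.png',B)
```

```text
(no output)
```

View pics/topB.png

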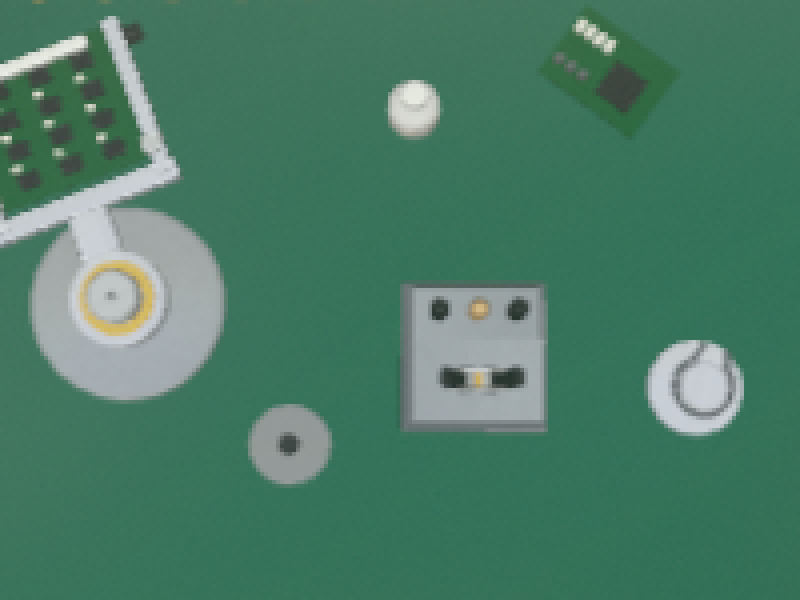

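View pics/sideA.png

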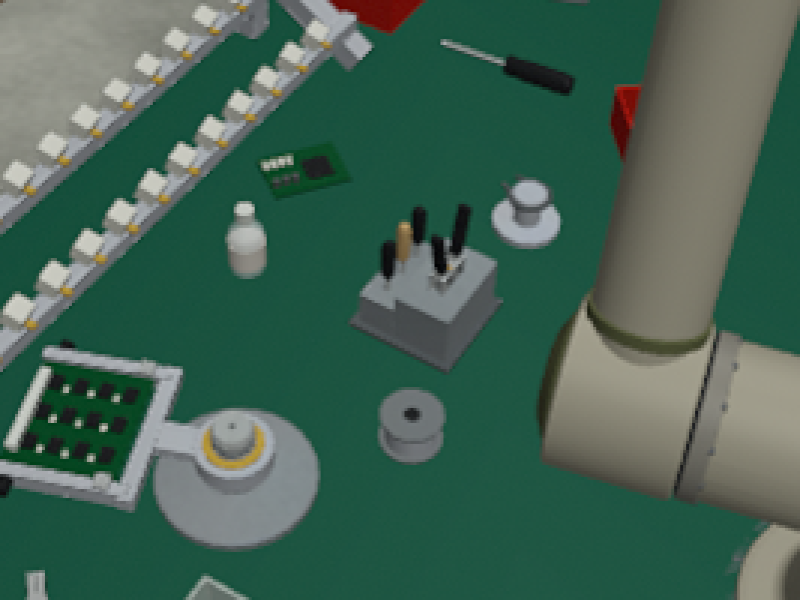

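Top view: the rack sits at about px (345,225) with its levers along world y. The post is at about (399,227), with the ring gap pointing up-right in the picture, yaw about -20°. The spindle is at about (253,204). I'll move the wrist camera between rack and post.

Request:
play_rows:
  motion:
    - [[0, 0, 0], [0, 0, 6.25]]
    - [[0, 0, 0], [0, 0, 6.25]]
    - [[0, 0, 0], [0, 0, 6.25]]
    - [[0, 0, 0], [0, 0, 6.25]]
    - [[-30, -20, -4], [0, 0, 0]]
    - [[-30, -20, -4], [0, 0, 0]]
    - [[-30, -20, -4], [0, 0, 0]]
    - [[-30, -20, -4], [0, 0, 0]]
    - [[-30, -20, -4], [0, 0, 0]]
    - [[-30, -20, -4], [0, 0, 0]]
    - [[-30, -20, -4], [0, 0, 0]]
    - [[-30, -20, -4], [0, 0, 0]]
    - [[-30, -20, -4], [0, 0, 0]]
    - [[-30, -20, -4], [0, 0, 0]]
    - [[0, 0, 0], [0, 0, 0]]
    - [[0, 0, 0], [0, 0, 0]]
    - [[0, 0, 0], [0, 0, 0]]

```text
time_s: 3.67
eef_pos: [421.3, -177.1, 271.2]
ee_rot: [-0.0, -0.706, 0.708, 0.0]
force: [0.0, -0.6, -0.2]
grip_width: 0.999
```

Run:
```python
from h import *
s=ctrl.sense(); print(s['time_s'],s['eef_pos'],s['ee_rot'])
c=cam('wrist'); im=ctrl.capture('wrist'); 
for nm,z in [('rack',64),('pliers_grip',131),('ring',43.5),('ring_eye',43.5),('ring_left_end',43.5),('ring_right_end',43.5),('post',48.5)]:
  for d in ctrl.spot_in('wrist',nm)[:2]:
    uv=np.array(d['position'])*[640,400]; print(nm,round(d['p'],2),uv.round(1),ray(c,uv,z).round(1))
pix(im,'w1')
t=cam('top'); print(ray(t,(345.25,224.5),146), ray(t,(398.75,227),5), ray(t,(225+113/4,130+295/4),80.5))
```

```text
3.6667 [ 421.25500171 -177.11514594  271.20024791] [-1.30862662e-04 -7.06298695e-01  7.07913932e-01  3.75876207e-05]
rack 0.61 [246.8 112. ] [ 496.8 -102.2   64. ]
pliers_grip 0.87 [224.1 138.9] [473.2 -95.4 131. ]
ring 0.57 [384.6 122.4] [ 485.7 -251.9   43.5]
ring 0.37 [224.7 139.5] [467.1 -70.7  43.5]
ring_eye 0.62 [387.  126.2] [ 481.5 -254.8   43.5]
ring_left_end 0.66 [377.8 125.6] [ 482.2 -244.4   43.5]
ring_left_end 0.22 [249.4 110. ] [ 499.3 -100.8   43.5]
post 0.96 [383.7 137.8] [ 469.  -250.8   48.5]
post 0.28 [204.7 139.8] [467.2 -49.6  48.5]
[467.68049221 -92.65402203 146.        ] [ 463.24495132 -263.58201088    5.        ] [531.89900905 171.07168069  80.5       ]
```

View pics/w1.png

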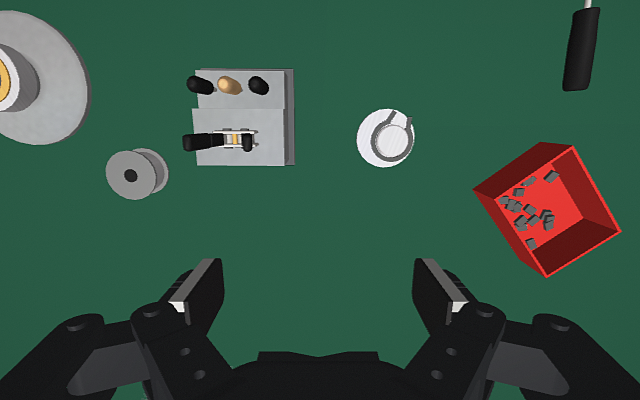

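Wrist view: handles at about (225,142), rack block (195–290, 68–165), ring at about (392,138) with its gap upward. Now going over the pliers for a near look.

Request:
play_rows:
  motion:
    - [[-28, -16, 25], [0, 0, 0]]
    - [[-28, -16, 25], [0, 0, 0]]
    - [[-27, -17, 25], [0, 0, 0]]
    - [[0, 0, 0], [0, 0, 0]]
    - [[0, 0, 0], [0, 0, 0]]
    - [[0, 0, 0], [0, 0, 0]]

```text
time_s: 4.57
eef_pos: [470.8, -94.6, 196.9]
ee_rot: [0.0, -0.706, 0.708, -0.0]
force: [-0.0, -0.7, 0.6]
grip_width: 0.996
```

Run:
```python
from h import *
s=ctrl.sense(); print(s['time_s'],s['eef_pos'],s['ee_rot'])
c=cam('wrist'); im=ctrl.capture('wrist'); 
for nm,z in [('pliers_grip',131),('pliers',75),('ring',43.5),('ring_eye',43.5),('ring_left_end',43.5),('ring_right_end',43.5)]:
  for d in ctrl.spot_in('wrist',nm)[:2]:
    uv=np.array(d['position'])*[640,400]; print(nm,round(d['p'],2),uv.round(1),ray(c,uv,z).round(1))
for X in [(500,-95,64),(440,-95,64),(470,-47,64),(470,-143,64)]: print(X,proj(c,X))
pix(im,'w2')
```

```text
4.5667 [470.77157805 -94.57720604 196.87686901] [ 1.90419508e-05 -7.06241603e-01  7.07970750e-01 -4.63749032e-04]
pliers_grip 0.72 [313.1 207.1] [481.9 -91.2 131. ]
pliers 0.57 [314.6 209.8] [463.9 -91.6  75. ]
ring 0.56 [483.2 180.9] [ 482.8 -250.3   43.5]
ring_eye 0.68 [482.5 183.1] [ 480.7 -249.9   43.5]
ring_left_end 0.68 [316.3 213.4] [451.1 -92.8  43.5]
ring_left_end 0.61 [477.1 185. ] [ 478.9 -245.1   43.5]
ring_right_end 0.82 [513.7 184.3] [ 479.5 -279.6   43.5]
ring_right_end 0.52 [614.4 261.3] [ 399.9 -394.6   43.5]
(500, -95, 64) [318.5104444  166.19215009]
(440, -95, 64) [318.60358512 231.4460725 ]
(470, -47, 64) [264.75753268 199.8567556 ]
(470, -143, 64) [372.37476641 199.64685921]
```

View pics/w2.png

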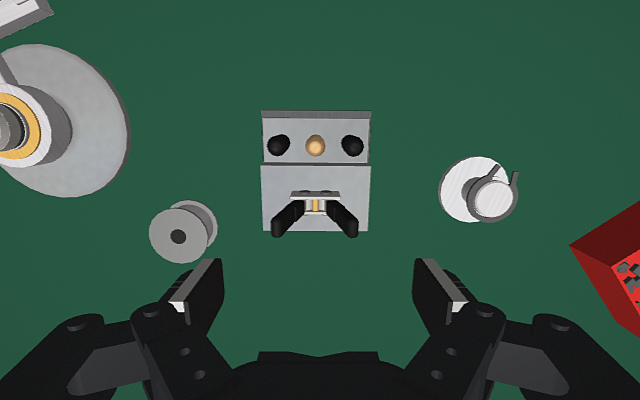

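The rack block spans columns 262–370 and rows 165–231, so its centre is (470, -92.8) and it is square to world. Pliers are centred at column 315. Descending to grasp.

Request:
play_rows:
  motion:
    - [[-2, 1, 28], [0, 0, 0]]
    - [[0, 0, 28], [0, 0, 0]]
    - [[0, 0, 20], [0, 0, 0]]
    - [[0, 0, 9], [0, 0, 0]]
    - [[0, 0, 0], [0, 0, 0]]
    - [[0, 0, 0], [0, 0, 0]]
    - [[0, 0, 0], [0, 0, 0]]

```text
time_s: 5.5
eef_pos: [470.4, -92.4, 112.6]
ee_rot: [0.0, -0.706, 0.708, -0.001]
force: [0.2, -0.2, -0.8]
grip_width: 1.005
```

Request:
play_rows:
  motion:
    - [[0, 0, 0], [0, 0, 0]]
    - [[0, 0, 0], [0, 0, 0]]
    - [[0, 0, 0], [0, 0, 0]]
    - [[0, 0, 0], [0, 0, 0]]
    - [[0, 0, 0], [0, 0, 0]]
    - [[0, 0, 0], [0, 0, 0]]
    - [[0, 0, 0], [0, 0, 0]]
    - [[0, 0, 0], [0, 0, 0]]
  fingers: 55
  squeeze: 40

```text
time_s: 6.17
eef_pos: [470.3, -92.3, 112.3]
ee_rot: [0.0, -0.706, 0.708, -0.001]
force: [-1.2, -0.7, 6.0]
grip_width: 0.646
```

Run:
```python
from h import *
s=ctrl.sense(); print(s['time_s'],s['eef_pos'],s['ee_rot'],s['force'],s['grip_width']*85.4)
im=ctrl.capture('wrist'); pix(im[100:400,120:520],'w3')
```

```text
6.1667 [470.27947135 -92.30505812 112.33731005] [ 3.86427131e-04 -7.06238902e-01  7.07972655e-01 -1.08806228e-03] [-1.20237897 -0.6529506   6.03783685] 55.17418107501571
```

View pics/w3.png

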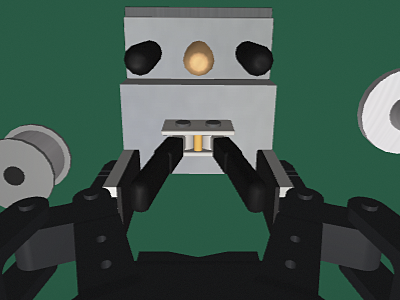

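The pads (inner edges about 125 and 270 in the crop) hold the handle tops at 55 mm. Lifting out.

Request:
play_rows:
  motion:
    - [[0, 0, -4], [0, 0, 0]]
    - [[0, 0, -8], [0, 0, 0]]
    - [[0, 0, -10], [0, 0, 0]]
    - [[0, 0, -10], [0, 0, 0]]
    - [[0, 0, -10], [0, 0, 0]]
    - [[0, 0, -10], [0, 0, 0]]
    - [[0, 0, -10], [0, 0, 0]]
    - [[0, 0, -10], [0, 0, 0]]
    - [[0, 0, -10], [0, 0, 0]]
    - [[0, 0, -8], [0, 0, 0]]
    - [[0, 0, 0], [0, 0, 0]]
    - [[0, 0, 0], [0, 0, 0]]
    - [[0, 0, 0], [0, 0, 0]]

```text
time_s: 7.3
eef_pos: [469.4, -91.9, 200.8]
ee_rot: [-0.0, -0.706, 0.708, 0.001]
force: [0.1, -0.3, -1.5]
grip_width: 0.642
```

Run:
```python
from h import *
s=ctrl.sense(); print(s['time_s'],s['eef_pos'],s['ee_rot'],s['force'],s['grip_width']*85.4)
a=ctrl.capture('wrist'); b=ctrl.capture('side'); cs=cam('side')
p=s['eef_pos']; uv=proj(cs,[p[0],p[1],p[2]-60]); print(uv)
for cn in ['wrist','side','top']:
  c=cam(cn)
  if cn=='top': ctrl.capture('top')
  for nm in ['pliers_left_tip','pliers_right_tip','pliers_grip','pliers']:
    for d in ctrl.spot_in(cn,nm)[:2]: 
      q=np.array(d['position'])*[640,400]; print(cn,nm,round(d['p'],2),q.round(1),ray(c,q,p[2]-103).round(1))
u,v=uv.astype(int); B=cv2.resize(b[v-50:v+50,u-65:u+65],(520,400),interpolation=3)
o=np.zeros((400,800+0,3),np.uint8); o[:300,:400]=a[100:400,120:520]; o[:,400:]=B[:,60:460]; pix(o,'m4')
```

```text
7.3 [469.36944265 -91.9081207  200.78895205] [-1.82653080e-04 -7.06189226e-01  7.08022932e-01  5.20426091e-04] [ 0.12606413 -0.26133587 -1.51458687] 54.83354716785706
[350.41153269 193.9367893 ]
wrist pliers_left_tip 0.65 [318.7 164.8] [503.9 -92.3  97.8]
wrist pliers_left_tip 0.63 [278.1 267.7] [416.8 -57.8  97.8]
wrist pliers_right_tip 0.87 [356.9 269. ] [ 415.5 -124.5   97.8]
wrist pliers_right_tip 0.31 [480.6 176.7] [ 494.4 -218.3   97.8]
wrist pliers_grip 0.78 [317.6 256.5] [427.1 -91.3  97.8]
wrist pliers 0.69 [317.2 256. ] [427.5 -90.9  97.8]
side pliers_left_tip 0.61 [346.2 198.1] [ 490.3 -109.1   97.8]
side pliers_right_tip 0.67 [354.4 175.9] [ 516.9 -204.5   97.8]
side pliers_grip 0.57 [351.6 186.2] [ 501.7 -160.8   97.8]
side pliers_grip 0.47 [349.3 189.5] [ 500.4 -144.9   97.8]
side pliers 0.52 [354.7 185.6] [ 495.3 -168.1   97.8]
top pliers_left_tip 0.21 [196.  240.9] [425.4 330.7  97.8]
top pliers_right_tip 0.58 [468.1 193.4] [ 555.6 -447.4   97.8]
top pliers_grip 0.66 [330.8 234.7] [440.5 -53.7  97.8]
top pliers_grip 0.49 [246.9 179.1] [602.1 187.   97.8]
```

View pics/m4.png

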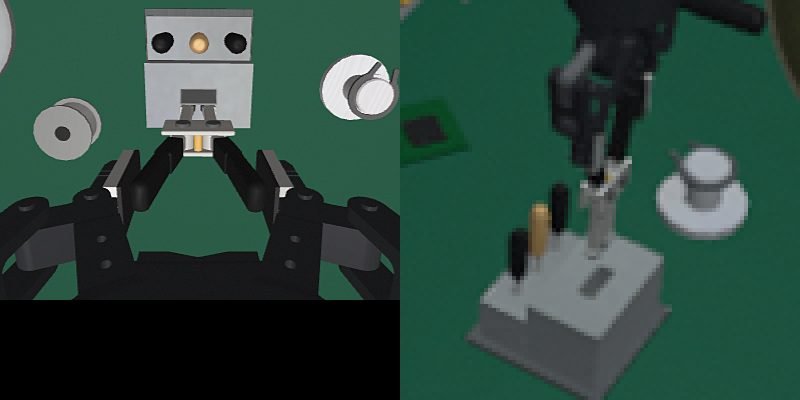

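Pliers are out and upright, with jaws visible below the hub. Going near the post to measure the ring.

Request:
play_rows:
  motion:
    - [[20, 0, 0], [0, 0, 0]]
    - [[30, 0, 0], [0, 0, 0]]
    - [[30, 0, 5], [0, 0, 0]]
    - [[20, 0, 20], [0, 0, 0]]
    - [[0, 0, 10], [0, 0, 0]]
    - [[0, 0, 0], [0, 0, 0]]
    - [[0, 0, 0], [0, 0, 0]]
    - [[0, 0, 0], [0, 0, 0]]

```text
time_s: 8.72
eef_pos: [469.8, -191.4, 167.1]
ee_rot: [0.0, -0.707, 0.708, -0.001]
force: [0.3, 0.4, -2.0]
grip_width: 0.644
```

```bash
cat >> h.py <<'E'
def rect(im,c,z,x0,x1,y0,y1,s):
    # top-down map of plane z: row down = -x, col right = -y
    W,H=int((y1-y0)*s),int((x1-x0)*s)
    w=[(x1,y1),(x1,y0),(x0,y0),(x0,y1)]
    src=np.float32([proj(c,(x,y,z)) for x,y in w]); dst=np.float32([(0,0),(W,0),(W,H),(0,H)])
    return cv2.warpPerspective(im,cv2.getPerspectiveTransform(src,dst),(W,H),flags=cv2.INTER_CUBIC)
E
python3 - <<'E'
from h import *
s=ctrl.sense(); print(s['time_s'],s['eef_pos'],s['ee_rot'],s['grip_width']*85.4)
c=cam('wrist'); im=ctrl.capture('wrist'); np.save('w5.npy',im)
for nm in ['ring','ring_eye','ring_left_end','ring_right_end','post']:
  for d in ctrl.spot_in('wrist',nm)[:2]:
    q=np.array(d['position'])*[640,400]; print(nm,round(d['p'],2),q.round(1),ray(c,q,43.5).round(1))
r=rect(im,c,45,420,520,-315,-205,5); pix(np.hstack([r,cv2.resize(im[150:350,250:350],(250,500))]),'r5')
E
```

```text
8.7167 [ 469.77491918 -191.42779872  167.1231334 ] [ 1.68640431e-04 -7.06542727e-01  7.07670163e-01 -5.35646466e-04] 54.99894312230935
ring 0.75 [391.  181.4] [ 487.4 -253.3   43.5]
ring_eye 0.65 [393.7 184.9] [ 484.4 -255.8   43.5]
ring_eye 0.3 [  6.4 143.3] [519.5  64.7  43.5]
ring_left_end 0.75 [380.7 191.3] [ 478.8 -245.    43.5]
ring_right_end 0.53 [421.5 204.2] [ 467.3 -280.9   43.5]
post 0.56 [387.9 192.8] [ 477.5 -251.2   43.5]
```

View pics/r5.png

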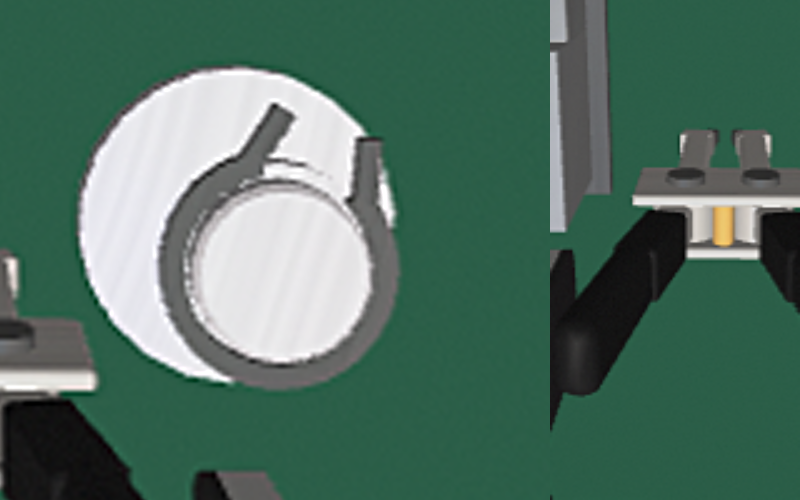

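Ring (rectified): centre at about (279,270), giving world (466,-260.8), outside diameter 48.4 mm ✓. The lugs are symmetric about -18°. Refining numerically.

Run:
```python
from h import *
from scipy.optimize import least_squares
c=cam('wrist'); im=np.load('w5.npy'); r=rect(im,c,45,420,520,-315,-205,5).astype(int)
mx,mn=r.max(2),r.min(2); m=((mx<135)&(mx>60)&(mx-mn<18)).astype(np.uint8)
n,l,st,ce=cv2.connectedComponentsWithStats(m); k=l[330,180] or l[388,279]; k=k or l[385,279]; M=(l==k).astype(np.uint8)
print(k,st[k])
# outer points by polar scan on the back half
pts=[]
for a in np.radians(np.arange(-120,121,3)):   # about 'down'-left direction (opposite gap)
    d=np.array([-np.sin(np.radians(18)+a*1.0),np.cos(np.radians(18)+a)])
    rr=np.arange(90,150,.25); q=np.array([279,270])+rr[:,None]*d; v=M[q[:,1].round().astype(int).clip(0,499),q[:,0].round().astype(int).clip(0,549)]
    if v.any() and abs(np.degrees(a))<110: pts.append(q[np.nonzero(v)[0].max()])
pts=np.array(pts); f=least_squares(lambda p:np.hypot(*(pts-p[:2]).T)-p[2],[279,270,120],loss='soft_l1'); print(f.x,abs(f.fun).mean())
cx,cy,R=f.x; print('centre',520-cy/5,-205-cx/5,'R',R/5)
# lug inner faces at radius ~25mm: gap angles
for rad in (25,26,27,28,29):
    A=np.radians(np.arange(-60,60,.25)); v=[M[int(round(cy-rad*5*np.cos(a))),int(round(cx+rad*5*np.sin(a)))] for a in A]
    idx=np.nonzero(v)[0]; a=np.degrees(A); i0=np.argmin(abs(a-18)); lo=idx[idx<i0].max(); hi=idx[idx>i0].min(); print(rad,a[lo],a[hi],(a[lo]+a[hi])/2,2*rad*np.sin(np.radians(a[hi]-a[lo])/2))
for uv in [(309.2,202.8),(331.2,202.8)]: print(ray(c,uv,61))
```

```text
3 [  160   105   240   285 18045]
[280.13323921 268.63107069 119.72349345] 0.7558962031622699
centre 466.2737858618385 -261.0266478423833 R 23.944698689352304
25 -0.7500000000000001 36.75 18.0 16.07197326515808
26 0.5 35.0 17.75 15.420161898729688
27 2.5 34.0 18.25 14.65778429271401
28 3.7499999999999996 33.25 18.5 14.257709099509547
29 4.25 32.0 18.125 13.90865894999096
[ 473.16314937 -184.57409423   61.        ]
[ 473.13636347 -202.30696398   61.        ]
```

Request:
play_rows:
  motion:
    - [[0, 0, 0], [0, 0, 6]]
    - [[0, 0, 0], [0, 0, 6]]
    - [[0, 0, 0], [0, 0, 6]]
    - [[16, -10, 0], [0, 0, 0]]
    - [[20, -13, 0], [0, 0, 0]]
    - [[20, -13, 2], [0, 0, 0]]
    - [[10.5, -6.5, 3], [0, 0, 0]]
    - [[0, 0, 0], [0, 0, 0]]
    - [[0, 0, 0], [0, 0, 0]]
    - [[0, 0, 0], [0, 0, 0]]
    - [[0, 0, 0], [0, 0, 0]]

```text
time_s: 9.93
eef_pos: [489.0, -267.5, 161.5]
ee_rot: [0.0, -0.587, 0.81, 0.0]
force: [-0.1, 0.1, -1.9]
grip_width: 0.646
```

Run:
```python
from h import *
s=ctrl.sense(); print(s['time_s'],s['eef_pos'],s['ee_rot'],s['grip_width']*85.4,s['force'])
c=cam('wrist'); im=ctrl.capture('wrist'); np.save('w6.npy',im)
for nm in ['ring_eye','ring_left_end','ring_right_end','pliers_left_tip','pliers_right_tip']:
  for d in ctrl.spot_in('wrist',nm)[:2]:
    q=np.array(d['position'])*[640,400]; print(nm,round(d['p'],2),q.round(1),ray(c,q,43.5).round(1))
g=np.array([np.cos(np.radians(-18.1)),np.sin(np.radians(-18.1))]);n=np.array([-g[1],g[0]]); C=np.array([466.3,-261.])
for o,w in [(25,8),(25,-8),(31,7),(31,-7)]: print('ring pt',o,w,proj(c,[*(C+o*g+w*n),45]))
O=s['eef_pos'][:2]
for zz in (0,7,25):
 for w in (6,-6): print('tip',zz,w,proj(c,[*(O+w*n+2.25*g),s['eef_pos'][2]-106.3+zz]))
u,v=proj(c,[*(C+25*g),45]).astype(int); print(u,v); a=max(v-55,0)
pix(cv2.resize(im[a:a+112,u-75:u+75],(800,597),interpolation=3),'r6'); print(u-75,a,800/150)
```

```text
9.9333 [ 489.03133195 -267.46099514  161.5024587 ] [ 6.78163786e-05 -5.87104342e-01  8.09511261e-01  6.91883677e-05] 55.175768974867964 [-0.134077    0.13810561 -1.89754435]
ring_eye 0.55 [313.5 202.5] [ 490.7 -263.6   43.5]
ring_right_end 0.51 [336.1 201.5] [ 485.6 -282.1   43.5]
pliers_left_tip 0.68 [282.5 262.7] [ 446.5 -219.8   43.5]
pliers_right_tip 0.85 [357.1 265.2] [ 423.4 -282.5   43.5]
ring pt 25 8 [310.01311254 201.78107524]
ring pt 25 -8 [329.05019616 201.79514253]
ring pt 31 7 [311.16587742 194.83382744]
ring pt 31 -7 [327.92540611 194.84579052]
tip 0 6 [311.02944531 203.95213759]
tip 0 -6 [325.86554212 203.96321707]
tip 7 6 [310.83749592 206.26740871]
tip 7 -6 [326.07288824 206.27891398]
tip 25 6 [310.29294216 212.83575262]
tip 25 -6 [326.66112524 212.84850227]
319 201
244 146 5.333333333333333
```

View pics/r6.png

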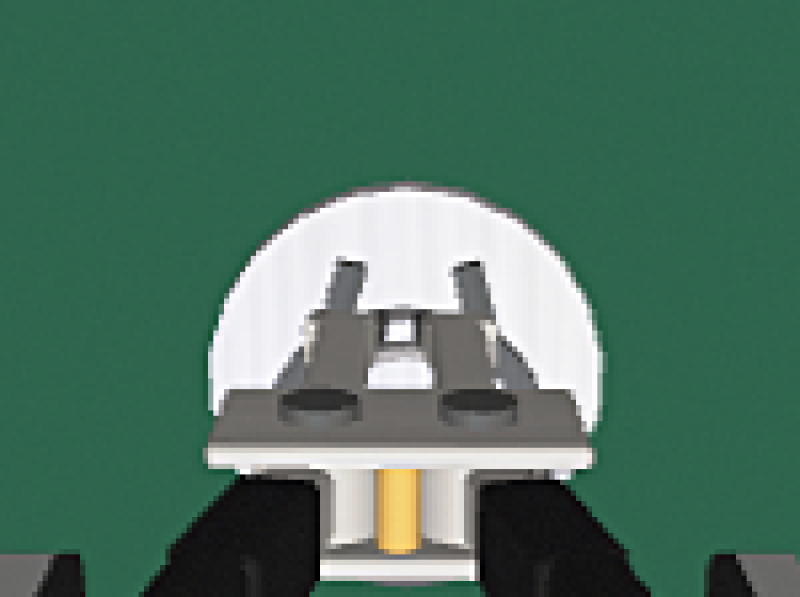

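The jaws (centre col ≈400) sit slightly left of the lug midline (≈410), i.e. 1.5 mm. Correcting, then descending between the lugs.

Request:
play_rows:
  motion:
    - [[1.5, -1.4, 0], [0, 0, 0]]
    - [[0, 0, 3], [0, 0, 0]]
    - [[0, 0, 3], [0, 0, 0]]
    - [[0, 0, 2], [0, 0, 0]]
    - [[0, 0, 2], [0, 0, 0]]
    - [[0, 0, 2], [0, 0, 0]]
    - [[0, 0, 2], [0, 0, 0]]
    - [[0, 0, 0], [0, 0, 0]]
    - [[0, 0, 0], [0, 0, 0]]
    - [[0, 0, 0], [0, 0, 0]]

```text
time_s: 11.07
eef_pos: [490.0, -270.4, 147.5]
ee_rot: [0.0, -0.587, 0.81, -0.0]
force: [-0.0, -0.2, -1.1]
grip_width: 0.644
```

Run:
```python
from h import *
s=ctrl.sense(); print(s['time_s'],s['eef_pos'],s['ee_rot'],s['grip_width']*85.4,s['force'])
c=cam('wrist'); im=ctrl.capture('wrist'); b=ctrl.capture('side')
cs=cam('side'); u,v=proj(cs,[490,-269,45]).astype(int)
A=cv2.resize(im[146:258,260:385],(500,448),interpolation=3); B=cv2.resize(b[v-30:v+26,u-18:u+19],(296,448),interpolation=3)
pix(np.hstack([A,B]),'m7')
```

```text
11.0667 [ 490.01639133 -270.36444571  147.46991801] [ 6.74963025e-05 -5.86745483e-01  8.09771390e-01 -1.74118649e-04] 55.02908063877218 [-0.03186259 -0.21478569 -1.11553297]
```

View pics/m7.png

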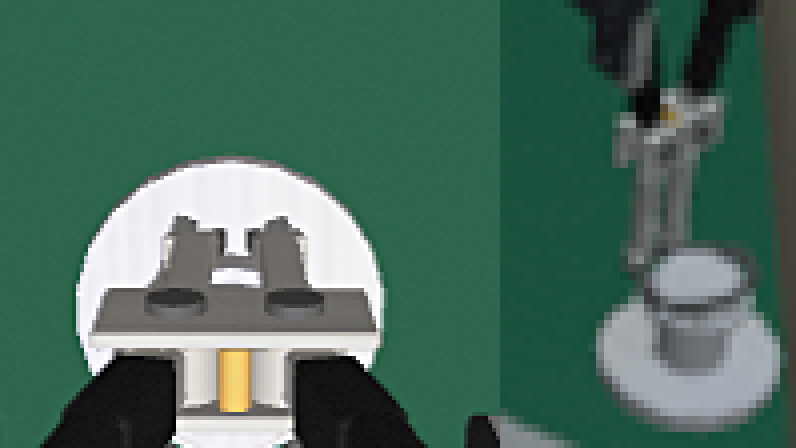

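Tips sit between the lugs and centred, with no contact force. Squeezing in stages.

Request:
play_rows:
  motion:
    - [[0, 0, -0.4], [0, 0, 0]]
    - [[0, 0, -0.4], [0, 0, 0]]
    - [[0, 0, -0.4], [0, 0, 0]]
    - [[0, 0, -0.3], [0, 0, 0]]
    - [[0, 0, 0], [0, 0, 0]]
    - [[0, 0, 0], [0, 0, 0]]
    - [[0, 0, 0], [0, 0, 0]]
  fingers: 44

```text
time_s: 11.75
eef_pos: [489.9, -270.3, 148.7]
ee_rot: [-0.0, -0.587, 0.81, 0.0]
force: [0.3, -1.0, -1.0]
grip_width: 0.515
```

Request:
play_rows:
  motion:
    - [[0, 0, -0.4], [0, 0, 0]]
    - [[0, 0, -0.4], [0, 0, 0]]
    - [[0, 0, -0.2], [0, 0, 0]]
    - [[0, 0, 0], [0, 0, 0]]
    - [[0, 0, 0], [0, 0, 0]]
    - [[0, 0, 0], [0, 0, 0]]
  fingers: 36

```text
time_s: 12.25
eef_pos: [489.9, -270.3, 149.8]
ee_rot: [-0.0, -0.587, 0.81, 0.0]
force: [-0.6, -0.5, -3.0]
grip_width: 0.423
```

Run:
```python
from h import *
s=ctrl.sense(); print(s['time_s'],s['eef_pos'],s['ee_rot'],s['grip_width']*85.4,s['force'],s['wrist_torque'])
c=cam('wrist'); im=ctrl.capture('wrist'); b=ctrl.capture('side')
cs=cam('side'); u,v=proj(cs,[490,-269,45]).astype(int)
A=cv2.resize(im[146:258,260:385],(500,448),interpolation=3); B=cv2.resize(b[v-30:v+26,u-18:u+19],(296,448),interpolation=3)
pix(np.hstack([A,B]),'m8')
```

```text
12.25 [ 489.91489707 -270.31103241  149.77725987] [-1.24696021e-05 -5.86764682e-01  8.09757499e-01  1.07823023e-05] 36.08592529751176 [-0.56250073 -0.53764903 -2.95334795] [-0.0366218   0.03402563  0.00505704]
```

View pics/m8.png

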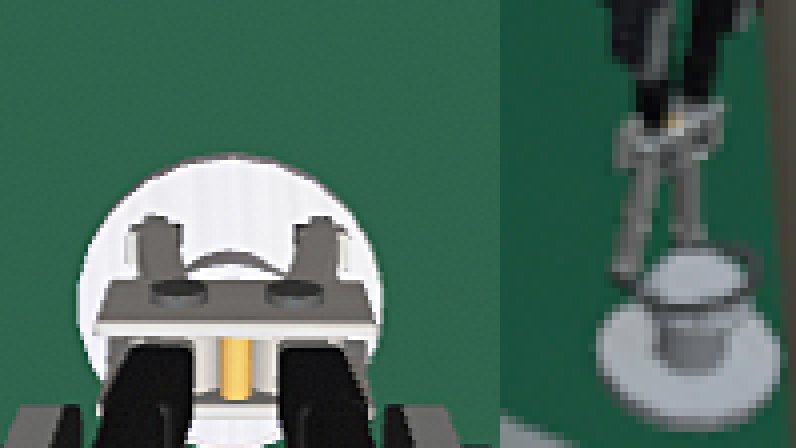

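The lugs spread evenly. Squeezing to the stop.

Request:
play_rows:
  motion:
    - [[0, 0, -0.2], [0, 0, 0]]
    - [[0, 0, 0], [0, 0, 0]]
    - [[0, 0, 0], [0, 0, 0]]
    - [[0, 0, 0], [0, 0, 0]]
    - [[0, 0, 0], [0, 0, 0]]
    - [[0, 0, 0], [0, 0, 0]]
  fingers: 20
  squeeze: 50

```text
time_s: 12.85
eef_pos: [489.9, -270.3, 150.0]
ee_rot: [0.0, -0.587, 0.81, -0.0]
force: [0.1, -0.0, -2.7]
grip_width: 0.318
```

Run:
```python
from h import *
s=ctrl.sense(); print(s['time_s'],s['eef_pos'],s['grip_width']*85.4,s['force'],s['wrist_torque'])
```

```text
12.85 [ 489.93604655 -270.30498458  150.01533418] 27.183492525857815 [ 0.13795263 -0.02900472 -2.66208691] [-0.00800789  0.03293592  0.00952134]
```

Request:
play_rows:
  motion:
    - [[0, 0, -1], [0, 0, 0]]
    - [[0, 0, -2], [0, 0, 0]]
    - [[0, 0, -3], [0, 0, 0]]
    - [[0, 0, -4], [0, 0, 0]]
    - [[0, 0, -5], [0, 0, 0]]
    - [[0, 0, -8], [0, 0, 0]]
    - [[0, 0, -10], [0, 0, 0]]
    - [[0, 0, -10], [0, 0, 0]]
    - [[0, 0, -10], [0, 0, 0]]
    - [[0, 0, -10], [0, 0, 0]]
    - [[0, 0, -7], [0, 0, 0]]
    - [[0, 0, 0], [0, 0, 0]]
    - [[0, 0, 0], [0, 0, 0]]
    - [[0, 0, 0], [0, 0, 0]]

```text
time_s: 14.02
eef_pos: [489.8, -270.1, 219.5]
ee_rot: [-0.0, -0.587, 0.81, 0.001]
force: [0.9, -0.1, -1.9]
grip_width: 0.321
```

Run:
```python
from h import *
s=ctrl.sense(); print(s['time_s'],s['eef_pos'],s['joints'],s['grip_width']*85.4,s['force'],s['wrist_torque'])
c=cam('wrist'); im=ctrl.capture('wrist'); b=ctrl.capture('side'); np.save('w9.npy',im); np.save('s9.npy',b)
cs=cam('side'); u,v=proj(cs,[490,-269,110]).astype(int)
A=cv2.resize(im[146:271,255:380],(500,500),interpolation=3); B=cv2.resize(b[v-34:v+41,u-22:u+23],(300,500),interpolation=3)
pix(np.hstack([A,B]),'m9')
for cn in ('wrist','side'):
 for nm in ['ring','ring_eye','ring_left_end','ring_right_end','groove','holder']:
  for d in ctrl.spot_in(cn,nm)[:2]: print(cn,nm,round(d['p'],2),(np.array(d['position'])*[640,400]).round(1))
```

```text
14.0167 [ 489.75321293 -270.11441376  219.46218085] [-7.13514262e-01  3.97934734e-01  1.40961212e+00  6.64158358e-05
  1.33510559e+00  1.17391920e+00] 27.438273650900914 [ 0.88258736 -0.14940758 -1.85198385] [0.01451866 0.00127473 0.01887852]
wrist ring 0.68 [317.9 258.5]
wrist ring_eye 0.75 [319.1 262. ]
wrist ring_left_end 0.55 [ 12.6 265.6]
wrist ring_left_end 0.36 [285.1 232.7]
wrist ring_right_end 0.46 [352.2 233.9]
wrist groove 0.56 [ 11.9 265.2]
wrist holder 0.91 [  9.6 265.1]
side ring 0.71 [253.  271.6]
side ring 0.59 [383.5 169.5]
side ring_right_end 0.45 [267.8 349.4]
side groove 0.71 [251.7 271.8]
side groove 0.32 [371.2 154. ]
side holder 0.84 [252.1 269.8]
side holder 0.41 [374.2 146.5]
```

View pics/m9.png

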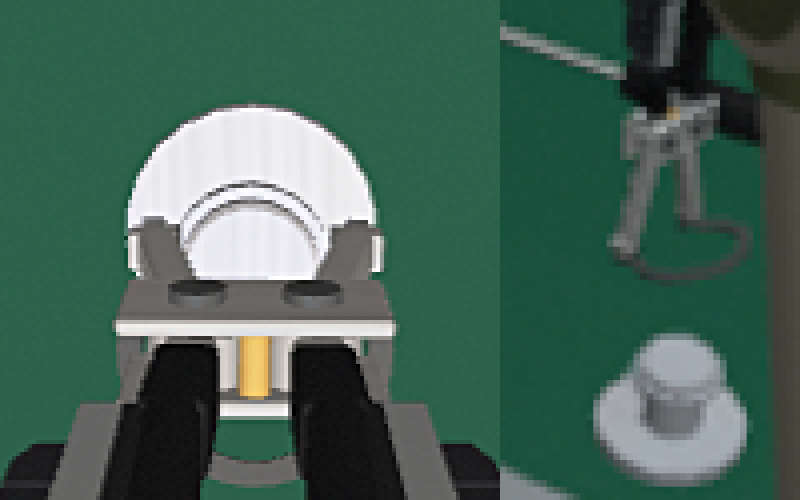

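The spread ring hangs from the tips, lifted clear of the post. Raising it over the rack and moving beside the spindle.

Request:
play_rows:
  motion:
    - [[0, 0, -15], [0, 0, 0]]
    - [[0, 0, -25], [0, 0, 0]]
    - [[-8, 2, -10], [0, 0, 0]]
    - [[-18, 4, 0], [0, 0, 0]]
    - [[-28, 6, 0], [0, 0, 0]]
    - [[-32, 7, 0], [0, 0, 0]]
    - [[-33, 7, 0], [0, 0, 0]]
    - [[-33, 7, 0], [0, 0, 0]]
    - [[-33, 7, 0], [0, 0, 0]]
    - [[-33, 7, 0], [0, 0, 0]]
    - [[-33, 7, 0], [0, 0, 0]]
    - [[-33, 7, 0], [0, 0, 0]]
    - [[-28, 6, 0], [0, 0, 0]]
    - [[-20, 4, 0], [0, 0, 0]]
    - [[-10, 3, 10], [0, 0, 0]]
    - [[-5, 0, 25], [0, 0, 0]]
    - [[0, 0, 20], [0, 0, 0]]
    - [[0, 0, 9], [0, 0, 0]]
    - [[0, 0, 0], [0, 0, 0]]
    - [[0, 0, 0], [0, 0, 0]]

```text
time_s: 16.38
eef_pos: [527.7, 82.1, 206.2]
ee_rot: [-0.0, -0.587, 0.81, -0.0]
force: [0.1, 0.0, -1.7]
grip_width: 0.322
```

Run:
```python
from h import *
s=ctrl.sense(); p=s['eef_pos']; print(s['time_s'],p,s['ee_rot'],s['grip_width']*85.4,s['force'],s['dq'].round(3))
c=cam('wrist'); im=ctrl.capture('wrist'); np.save('w10.npy',im); np.save('c10.npy',np.array([np.r_[k.ravel()] for k in c],dtype=object),allow_pickle=True)
b=ctrl.capture('top'); np.save('t10.npy',b); b=ctrl.capture('side'); np.save('s10.npy',b)
for cn in ('wrist','top','side'):
 cc=cam(cn)
 for nm,z in [('groove',63),('holder',57),('ring_eye',p[2]-106.5)]:
  for d in ctrl.spot_in(cn,nm)[:2]: q=np.array(d['position'])*[640,400]; print(cn,nm,round(d['p'],2),q.round(1),ray(cc,q,z).round(1))
# brass washer pixels
for cn,f in (('wrist','w10'),('top','t10'),('side','s10')):
 I=np.load(f+'.npy').astype(int); m=((I[:,:,0]-I[:,:,2]>70)&(I[:,:,0]>150)&(I[:,:,1]>110)).astype(np.uint8)
 n,l,st,ce=cv2.connectedComponentsWithStats(m); cc=cam(cn)
 for k in range(1,n):
  if st[k,4]>15: print(cn,st[k],ce[k].round(1), ray(cc,ce[k],57).round(1))
print(ray(cam('top'),(253.25,203.75),80.5),ray(cam('side'),(277.3,262),80.5))
```

```text
16.3833 [527.73516002  82.07529221 206.23432385] [-4.87379144e-06 -5.86507411e-01  8.09943858e-01 -5.11201836e-05] 27.478348252327876 [ 1.08814448e-01  4.60322746e-04 -1.74133556e+00] [-0.001 -0.018 -0.029 -0.001  0.005  0.001]
wrist groove 0.75 [159.4 130.6] [627.6 196.4  63. ]
wrist holder 0.9 [156.8 131.2] [628.5 201.7  57. ]
wrist holder 0.75 [316.3 246.3] [478.9 100.6  57. ]
wrist ring_eye 0.74 [317.2 259.6] [483.8  97.9  99.7]
top groove 0.61 [243.7 161.4] [660.3 203.6  63. ]
top holder 0.97 [247.5 159.5] [667.1 193.4  57. ]
side groove 0.9 [254.4 269.5] [575.6 218.   63. ]
side groove 0.66 [308.2 245.3] [501.9  73.8  63. ]
side holder 0.59 [252.5 272.2] [577.6 224.5  57. ]
side ring_eye 0.4 [341.  221.2] [456.5 -22.2  99.7]
wrist [537 143  15  14 133] [544.3 149.3] [ 504.  -124.6   57. ]
wrist [197 189  58  56 840] [231.6 209.5] [539.4 165.6  57. ]
wrist [315 230   7  16 106] [318.  237.1] [487.1  96.1  57. ]
top [ 616   59   24  118 1111] [621.8 123.1] [ 767.9 -928.    57. ]
top [249 211  10   3  22] [253.6 211.7] [510.2 173.8  57. ]
side [394  47   9   4  18] [397.7  48.8] [  779.6 -1061.5    57. ]
side [268 262  20  14  77] [277.6 270.4] [525.9 184.1  57. ]
[531.89900905 171.07168069  80.5       ] [531.26451442 175.74690813  80.5       ]
```

Run:
```python
from h import *
from scipy.optimize import least_squares
c=cam('wrist'); im=np.load('w10.npy'); S=6
def w2p(x,y,x1,y1): return ((y1-y)*S,(x1-x)*S)
def fit(mask,x1,y1,seed,R,sel=None):
    q=[]
    ci=w2p(*seed,x1,y1)
    for a in np.radians(np.arange(0,360,4)):
        rr=np.arange(0.7*R*S,1.25*R*S,.5); X=ci[0]+rr*np.cos(a); Y=ci[1]+rr*np.sin(a)
        v=mask[Y.round().astype(int).clip(0,mask.shape[0]-1),X.round().astype(int).clip(0,mask.shape[1]-1)]
        if v.any(): i=np.nonzero(v)[0].max(); q.append((X[i],Y[i]))
    q=np.array(q)
    for _ in range(3):
        f=least_squares(lambda p:np.hypot(q[:,0]-p[0],q[:,1]-p[1])-R*S,ci,loss='soft_l1',f_scale=2); ci=f.x
    f2=least_squares(lambda p:np.hypot(q[:,0]-p[0],q[:,1]-p[1])-p[2],[*ci,R*S],loss='soft_l1',f_scale=2)
    g=lambda x:(round(x1-x[1]/S,2),round(y1-x[0]/S,2))
    print('fixR',g(f.x),'freeR',g(f2.x),f2.x[2]/S,'n',len(q),'in',(abs(f.fun)<2).sum()); return g(f.x)
x0,x1,y0,y1=485,590,115,220
r=rect(im,c,57,x0,x1,y0,y1,S).astype(int); m=(r[:,:,0]-r[:,:,2]>60)&(r[:,:,0]>120)
w=fit(m,x1,y1,(535,168),28)
r8=rect(im,c,80.5,x0,x1,y0,y1,S); g=cv2.cvtColor(r8,cv2.COLOR_RGB2GRAY); g=cv2.GaussianBlur(g,(0,0),2)
for rr in ((16.5,18.5),(19,21)):
  for z in (80.5,75.5):
    G=cv2.GaussianBlur(cv2.cvtColor(rect(im,c,z,x0,x1,y0,y1,S),cv2.COLOR_RGB2GRAY),(0,0),1.5)
    h=cv2.HoughCircles(G,cv2.HOUGH_GRADIENT,1,60,param1=60,param2=12,minRadius=int(rr[0]*S),maxRadius=int(rr[1]*S))
    if h is not None:
        for k in h[0][:2]: print('hough',z,rr,(round(x1-k[1]/S,2),round(y1-k[0]/S,2)),k[2]/S)
# ring model overlay
s=ctrl.sense(); p=s['eef_pos']; q=s['ee_rot']; Rt=Ro.from_quat([q[1],q[2],q[3],q[0]]).as_matrix()
out=cv2.resize(im[190:290,255:380],(500,400),interpolation=3)
def P(t): # tool coords->crop px
    u,v=proj(c,p+Rt@np.array(t,float)); return int((u-255)*4+.5),int((v-190)*4+.5)
for zz in (105.,): # ring top, outer at free shape approx: back half only
    for a in np.linspace(-90,90,61):
        # eye at y=21.9 , ring centre y=25.5; slot spread: semicircle radius ~26 about centre
        for rad,col in ((24+1.3,(255,0,0)),):
            cv2.circle(out,P((rad*np.sin(np.radians(a))*1.06,25.5+24*np.cos(np.radians(a)),zz)),1,col,-1)
for t in ((18.5,0,106.5),(-18.5,0,106.5)): cv2.circle(out,P(t),3,(0,255,255),-1)
r8c=cv2.resize(r8,(400,400)).copy()
k=400/630
def Q(x,y): return int((y1-y)*S*k),int((x1-x)*S*k)
o=np.zeros((400,800,3),np.uint8); o[:,:500]=out; o[50:350,500:]=cv2.resize(r8c,(300,300)); pix(o,'m10')
```

```text
fixR (np.float64(534.11), np.float64(174.4)) freeR (np.float64(534.15), np.float64(174.31)) 27.86511136150432 n 75 in 71
hough 80.5 (16.5, 18.5) (np.float32(533.92), np.float32(174.58)) 17.283333
hough 80.5 (16.5, 18.5) (np.float32(539.08), np.float32(165.25)) 18.033333
hough 75.5 (16.5, 18.5) (np.float32(533.08), np.float32(176.42)) 17.433332
hough 75.5 (16.5, 18.5) (np.float32(537.75), np.float32(167.42)) 17.666666
hough 80.5 (19, 21) (np.float32(536.92), np.float32(169.42)) 19.25
hough 80.5 (19, 21) (np.float32(543.25), np.float32(160.92)) 20.533333
hough 75.5 (19, 21) (np.float32(536.58), np.float32(170.25)) 19.433332
hough 75.5 (19, 21) (np.float32(531.08), np.float32(179.08)) 20.683332
```

View pics/m10.png

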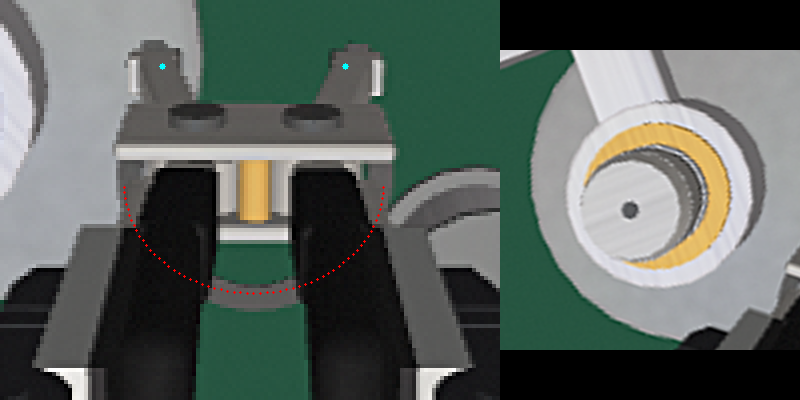

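Spindle: washer fit (534.1,174.4), top-face fit (533.9,174.6), which agree. The ring's back edge shows about 3.5 mm farther back than predicted (row 310 vs 293). That means either a different reach or a pitched ring, so I'll check it against the side picture.

```bash
cat > ringfit.py <<'E'
from h import *
def curve():
    # spread mid-line, ring frame (x to gap, origin ring centre); uniform curvature change
    t=np.linspace(0,np.radians(150),200); ds=21.5*(t[1]-t[0])
    best=None
    for e in np.linspace(0,.3,61):
        h=t*(1-e); x=-21.5+np.cumsum(np.sin(h))*ds; y=np.cumsum(np.cos(h))*ds
        hy=y[-1]+ (-np.cos(t[-1])*0)
        # lug end face at 25.5 out from last point along heading
        if best is None or abs(y[-1]-10.7-10.0*1)<best[0]: best=(abs(y[-1]-20.7),x,y,e)
    return best
E
python3 - <<'E'
from ringfit import *
_,x,y,e=curve(); print(e,x[-1],y[-1],y.max(),x[np.argmax(y)])
# s9 pose: eef from that time
p=np.array([489.75,-270.11,219.46]); g=np.array([np.cos(np.radians(-18.1)),np.sin(np.radians(-18.1)),0]); tx=np.array([g[1],-g[0],0]) 
s9=np.load('s9.npy').astype(float); cs=cam('side')
ng=cv2.GaussianBlur(np.clip((s9[:,:,1]-np.maximum(s9[:,:,0],s9[:,:,2])),0,60).astype(np.float32),(0,0),.6)
def sc(yc,up,dz):
    P=[]
    for sgn in (1,-1):
        for xi,yi in list(zip(x,y))[::4]:
            out=xi-25.5; # relative to lug bearing, negative to back
            P.append(p+g*(xi-25.5-(yc-25.5))+tx*(sgn*yi+.5)+np.array([0,0,-106.5+dz+up*(25.5-xi)/49.5]))
    uv=np.array([proj(cs,q) for q in P],np.float32)
    v=cv2.remap(ng,uv[:,0].copy(),uv[:,1].copy(),cv2.INTER_LINEAR).ravel()
    return v.mean()
R=[]
for yc in np.arange(22,32,1.):
    for up in np.arange(-6,11,2.):
        for dz in (-3,-1.5,0,1.5,3): R.append((sc(yc,up,dz),yc,up,dz))
R.sort(); [print(np.round(r,2)) for r in R[:22]]
for h in ((25.5,0,0),(25.5,7,0),(29,0,0)): print(h,sc(*h))
# wrist: tip / lug profile
c=cam('wrist'); im=np.load('w10.npy'); s=ctrl.sense(); pw=s['eef_pos']
def W(xt,yt,zt): return proj(c,pw+tx*xt-g*yt+[0,0,-zt]).round(1)
print('tip end front',W(18.5,-2.25,110),'shoulder',W(18.5,-2.25,103),'lug end top',W(20.5,-5.5,105),'lug end bottom',W(20.5,-5.5,108),'back top outer',W(0.5,49.5,105))
for col in (291,296,340,345): print(col,[tuple(int(k) for k in im[r,col]) for r in range(196,216)])
E
```

```text
0.16 19.253742651820936 20.765069043249348 25.736593281490993 4.195995222255615
[ 5.72 23.   10.   -3.  ]
[ 5.85 24.   10.   -3.  ]
[ 5.86 22.    8.   -3.  ]
[ 6.03 23.    8.   -1.5 ]
[ 6.07 22.   10.   -3.  ]
[ 6.09 23.    8.   -3.  ]
[ 6.13 22.    6.   -1.5 ]
[ 6.27 24.    8.   -1.5 ]
[ 6.31 22.    8.   -1.5 ]
[ 6.4 23.   6.   0. ]
[ 6.44 23.    6.   -1.5 ]
[ 6.47 22.    4.    0.  ]
[ 6.47 25.   10.   -3.  ]
[ 6.48 24.   10.   -1.5 ]
[ 6.59 22.    6.    0.  ]
[ 6.63 25.   10.   -1.5 ]
[ 6.65 23.   10.   -1.5 ]
[ 6.65 24.    8.   -3.  ]
[ 6.68 22.    6.   -3.  ]
[ 6.74 24.    6.    0.  ]
[ 6.83 23.    4.    0.  ]
[ 6.83 23.    4.    1.5 ]
(25.5, 0, 0) 10.662982
(25.5, 7, 0) 7.553647
(29, 0, 0) 12.572915
tip end front [341.  202.8] shoulder [341.6 205. ] lug end top [344.  200.5] lug end bottom [343.7 199.6] back top outer [319.  263.2]
291 [(166, 170, 170), (165, 167, 168), (166, 170, 169), (171, 175, 175), (96, 97, 97), (88, 86, 85), (88, 87, 85), (91, 88, 85), (90, 88, 86), (89, 86, 84), (87, 84, 82), (83, 80, 77), (83, 80, 78), (82, 80, 77), (89, 86, 84), (99, 96, 94), (103, 101,
[... 234 characters left out ...]
 89), (93, 90, 88), (93, 90, 89), (92, 89, 87), (93, 91, 88), (92, 89, 87), (93, 91, 88), (94, 92, 88), (93, 92, 88)]
340 [(38, 86, 65), (38, 86, 65), (38, 85, 65), (37, 86, 65), (39, 89, 67), (34, 88, 63), (47, 72, 61), (96, 91, 90), (94, 91, 89), (94, 91, 88), (93, 90, 87), (92, 91, 87), (94, 91, 88), (93, 91, 88), (92, 90, 87), (93, 90, 88), (92, 90, 88), (91, 89, 86), (94, 90, 88), (94, 91, 89)]
345 [(38, 86, 65), (38, 85, 64), (38, 86, 65), (38, 86, 65), (34, 86, 63), (90, 84, 85), (89, 87, 85), (91, 87, 84), (94, 92, 90), (94, 91, 88), (94, 92, 89), (94, 91, 88), (94, 92, 90), (97, 94, 92), (102, 99, 95), (103, 99, 97), (103, 101, 98), (106, 103, 100), (106, 104, 100), (110, 106, 103)]
```

Both cameras agree the ring is pitched about its lugs. The lug ends sit where predicted, but the back is about 8 mm high (≈9°), with lug mid-height ≈ TCP-107.8. My plan:
1. Thread the ring over the spindle without touching.
2. Press its back lightly on the spindle's plain part and raise the tool, so friction levels it.
3. Re-centre and lower to the groove.

Moving over the spindle first.

Request:
play_rows:
  motion:
    - [[-5, 0, 0], [0, 0, 0]]
    - [[-12, 0, 0], [0, 0, 0]]
    - [[-16, 0.5, 0], [0, 0, 0]]
    - [[-18, 0.5, 0], [0, 0, 0]]
    - [[-18, 0, 0], [0, 0, 0]]
    - [[-12, 0, 0], [0, 0, 0]]
    - [[-6, 0, 0], [0, 0, 0]]
    - [[-3.3, 0, 0], [0, 0, 0]]
    - [[0, 0, 0], [0, 0, 0]]
    - [[0, 0, 0], [0, 0, 0]]
    - [[0, 0, 0], [0, 0, 0]]
    - [[0, 0, 0], [0, 0, 0]]

```text
time_s: 17.98
eef_pos: [554.8, 168.0, 206.1]
ee_rot: [0.0, -0.586, 0.81, -0.0]
force: [0.5, -0.0, -1.9]
grip_width: 0.32
```

```bash
cat >> h.py <<'E'
G=np.array([np.cos(np.radians(-18.1)),np.sin(np.radians(-18.1))]); TX=np.array([G[1],-G[0]]); SP=np.array([534.,174.5])
def stat():
    s=ctrl.sense(); p=s['eef_pos']; d=SP-p[:2]
    print('t',round(s['time_s'],2),'p',p.round(2),'spindle in tool x,y',(d@TX).round(2),(-d@G).round(2),'F tool xyz',np.round([s['force'][:2]@TX,-s['force'][:2]@G,-s['force'][2]],2),'tq',s['wrist_torque'].round(3),'open',round(s['grip_width']*85.4,2)); return s
def cls(px):
    r,g,b=[int(k) for k in px]
    if g-max(r,b)>12: return 'g'
    if r-b>40: return 'Y'
    m=max(r,g,b)
    return 'k' if m<60 else 'd' if m<135 else 'w'
E
python3 - <<'E'
from h import *
s=stat(); im=ctrl.capture('wrist'); np.save('w11.npy',im)
o=np.load('w10.npy')
for col in (312,316,319,322,326): print(col,'old',''.join(cls(o[r,col]) for r in range(235,285)),'new',''.join(cls(im[r,col]) for r in range(235,285)))
for row in range(196,232,2): print(row,''.join(cls(im[row,k]) for k in range(270,370)))
E
```

```text
t 17.98 p [554.83 168.04 206.12] spindle in tool x,y 0.34 21.81 F tool xyz [-0.1  -0.48  1.93] tq [ 0.031 -0.031  0.02 ] open 27.37
312 old wwwwwwwwddddwwwggggggggggdddddddgggggggggggggggggg new wwwwwwwwddddwwwwwwwwwwwwwdddddddgggggggggggggggggg
316 old YYYYYYYYYYddwwwgggggggggggdddddddggggggggggggggggg new YYYYYYYYYYddwwwwwwwwwwwwwwkddddddggggggggggggggggg
319 old YYYYYYYYYYYdwwwgggggggggggdddddddggggggggggggggggg new YYYYYYYYYYYdwwwwwwwwwwwwwwdddddddggggggggggggggggg
322 old YYYYYYYYYYddwwwgggggggggggdddddddggggggggggggggggg new YYYYYYYYYYddwwwwwwwwwwwwwwdddddddggggggggggggggggg
326 old wwwwwwwwwddwwwwggggggggggdddddddgggggggggggggggggg new wwwwwwwwwddwwwwwwwwwwwwwddddddddgggggggggggggggggg
196 wwwwwwwwwwwwwwdwwwwwwwwwwwwwwYYYYYYYYYYYYYYYYYYYYYYYYYYYYYYYYYYYYYYYYYwwwwwwwwwwwwwwwwwwwwwwwwwwwwww
198 wwwwwwwwwwwwwwwwwwwwwwwwwwYYYYYYYYYYYYYYYdwwwwwwwdwwwwwwwdYYYYYYYYYYYYYYwwwwwwwwwwwwwwwwwwwwwwwwwwww
200 wwwwwwwwwwwwwwwwwwwwwwddwdYYYYYYYYYYYdwwwdddddddddddddddddwwwYYYYYYYYYYYYYwwwwwwwwwwwwwwwwwwwwwwwwww
202 wwwwwwwwwwwwwwwwwwwwddddddddddYYYYYwwdddddddwwdddddddwwwwddddwwwYYYYYYYdddddddw
[... 791 characters left out ...]
kkkkkkkkkkkdddddddddddddddkkkkkkkkkkkkkkdddddddddddwwwwwwwwwwwwwwwwwww
220 wwwwwwwwwwwwwwwwdddddddddddddddddddddddddddddddddddddddddddddddddddddddddddddddddwwwwwwwwwwwwwwwwwww
222 wwwwwwwwwwwwwwwdddddddddddddddddddddddddddddddddddddddddddddddddddddddddddddddddddwwwwwwwwwwwwwwwwww
224 wwwwwwwwwwwwwwwddddddddddddddddddddddddddddddddddddddddddddddddddddddddddddddddddddwwwwwwwwwwwwwwwww
226 wwwwwwwwwwwwwwwwwwwwwwwwwwwwwwwwwwwwwwwwwwwwwwwwwwwwwwwwwwwwwwwwwwwwwwwwwwwwwwwwwwwwwwwwwwwwwwwwwwww
228 wwwwwwwwwwwwwwwwwwwwwwwwwwwwwwwwwwwwwwwwwwwwwwwwwwwwwwwwwwwwwwwwwwwwwwwwwwwwwwwwwwwwwwwwwwwwwwwwwwww
230 wwwwwwwwwwwwwwdddddddwwwwwwddddddkkkkkdwwddwwYYYYYYYYwwwwwwwdddddddddddwwwwwddwwwwwwwwwwwwwwwwwwwwww
```

Spindle and jaws are centred laterally to about 0.3 mm (columns ≈319). Descending around the spindle.

Request:
play_rows:
  motion:
    - [[0, 0, 3], [0, 0, 0]]
    - [[0, 0, 4], [0, 0, 0]]
    - [[0, 0, 4], [0, 0, 0]]
    - [[0, 0, 3], [0, 0, 0]]
    - [[0, 0, 3], [0, 0, 0]]
    - [[0, 0, 2], [0, 0, 0]]
    - [[0, 0, 2], [0, 0, 0]]
    - [[0, 0, 0], [0, 0, 0]]
    - [[0, 0, 0], [0, 0, 0]]

```text
time_s: 18.78
eef_pos: [554.8, 168.6, 185.0]
ee_rot: [-0.0, -0.587, 0.81, 0.0]
force: [-0.4, 1.3, -1.2]
grip_width: 0.318
```

Run:
```python
from h import *
s=stat(); im=ctrl.capture('wrist')
for col in (312,319,326): print(col,''.join(cls(im[r,col]) for r in range(235,285)))
for row in (196,200,204,208,212): print(row,''.join(cls(im[row,k]) for k in range(270,370)))
```

```text
t 18.78 p [554.84 168.6  184.97] spindle in tool x,y 0.87 21.64 F tool xyz [-1.1   0.81  1.17] tq [ 0.026 -0.047  0.009] open 27.13
312 wwwwwwwwddddwwwwwwwwwwwwwdddddddwwwwwwgggggggggggg
319 YYYYYYYYYYYdwwwwwwwwwwwwwwdddddddwwwwwwggggggggggg
326 wwwwwwwwwddwwwwwwwwwwwwwddddddddwwwwwwgggggggggggg
196 wwwwwwwwwwwwwwwwwwwwwwwwwwwwwwwwwwwYYYYYYYYYYYYYYYYYYYYYYYYYYYYYYwwwwwwwwwwwwwwwddwwwwwwwwwwwwwwwwww
200 wwwwwwwwwwwdwwwwwwwwwwddddwwwYYYYYYYYYYYYYYYYYYYYYYYYYYYYYYYYYYYYYYYYYYwwwwwwwwwwwwdwwwwwwwwwwwwwwww
204 wwwwwwwwwwwwwwdwwwddddddddddddYYYYYYYYYYdwwwwwwwdddddwwwwwwdYYYYYYYYdddddddddddddwwwwwwwwwwwwwwwwwww
208 wwwwwwwwwwwwdwwwwwwwddddddddddYYYYYwwddddddddwwwwwwdddwwwddddddwwYYdddddddddddwwwwwwwwwwwwwwwwwwwwww
212 wwwwwwwwwwwwwwwwwwwwdddddddddddddddddddddddddddddwwwwwdddddddddwwdddddddddddddwwwwwwwwwwwwwwwwwwwwww
```

Request:
play_rows:
  motion:
    - [[0, 0, 2], [0, 0, 0]]
    - [[0, 0, 3], [0, 0, 0]]
    - [[0, 0, 3], [0, 0, 0]]
    - [[0, 0, 3], [0, 0, 0]]
    - [[0, 0, 2], [0, 0, 0]]
    - [[0, 0, 0], [0, 0, 0]]
    - [[0, 0, 0], [0, 0, 0]]
    - [[0, 0, 0], [0, 0, 0]]

```text
time_s: 19.5
eef_pos: [555.0, 168.6, 172.3]
ee_rot: [0.0, -0.587, 0.81, -0.0]
force: [-1.4, -0.1, 2.8]
grip_width: 0.318
```

Run:
```python
from h import *
s=stat(); im=ctrl.capture('wrist')
for col in (312,316,319,322,326): print(col,''.join(cls(im[r,col]) for r in range(235,285)))
for row in range(198,216,2): print(row,''.join(cls(im[row,k]) for k in range(270,370)))
stat()
```

```text
t 19.5 p [554.98 168.59 172.34] spindle in tool x,y 0.9 21.77 F tool xyz [ 0.48  1.27 -2.83] tq [-0.001  0.186  0.066] open 27.13
312 wwwwwwwwwdddwwwwwwwwwwwwwwddddddwwwwwwwwwwwwgggggg
316 YYYYYYYYYYYdwwwwwwwwwwwwwwwddddddwwwwwwwwwwwgggggg
319 YYYYYYYYYYYdwwwwwwwwwwwwwwdddddddwwwwwwwwwwwgggggg
322 YYYYYYYYYYddwwwwwwwwwwwwwwwddddddwwwwwwwwwwwgggggg
326 wwwwwwwwwdddwwwwwwwwwwwwwdddddddwwwwwwwwwwwwgggggg
198 wwwwwwwwwwwwwwwwwwwwwwwwwwwwwwwwwwwwwwwYYYYYYYYYYYYYYYYYYYYYYYwwwwwwwwwwwwwwwwwwddwwwwwwwwwwwwwwwwww
200 wwwwwwdwwwwwwwwwwwwwwwwwwwwwwwwwwwYYYYYYYYYYYYYYYYYYYYYYYYYYYYYYYYwwwwwwwwwwwwwwwdddwwwwwwwwwwwwwwww
202 wwwwwwwwdwwwwwwwwwwwddddddkwwwwYYYYYYYYYYYYYYYYYYYYYYYYYYYYYYYYYYYYYYwwddddddwwwwwwddwwwwwwwwwwwwwww
204 wwwwwwwwwwwwwwwwwwddddddddddddYYYYYYYYYYYYYYYYYYYYYYYYYYYYYYYYYYYYYYddddddddddddwwwwwwwwwwwwwwwwwwww
206 wwwwwwwwwwwwwwwwwwwwddddddddddYYYYYYYYYYYYYYYYYdddddddYYYYYYYYYYYYYYddddddddddwwwwwwwwwwwwwwwwwwwwww
208 wwwwwwwwwwwwwwwwwwwwddddddddddYYYYYYYYYYddwwwwwwdddddwwwwwwdYYYYYYYYddddddddddwwwwwwwwwwwwwwwwwwwwww
210 wwwwwwwwwwwwwwwwwwwwdddddddddddYYYYYYwwwwdddddddddddddddddddwwwdYYYdddddddddddwwwwwwwwwwwwwwwwwwwwww
212 wwwwwwwwwwwwwwwwwwwwddddddddddddYYdwwddddddddddwwwwwdddddddddddwwdddddddddddddwwwwwwwwwwwwwwwwwwwwww
214 wwwwwwwwwwwwwwwwwwwwwddddddddddddwwddddwddddddddddddddddddwwddddddddddddddddddYYwwwwwwwwwwwwwwwwwwww
t 19.55 p [554.96 168.62 172.3 ] spindle in tool x,y 0.92 21.75 F tool xyz [-0.54  1.37 -4.02] tq [0.058 0.139 0.027] open 27.34
```

Upward contact of about 5 N: probably the tip ends on the washer, with the ring sitting nearer the shoulders than assumed. Backing up to find the contact height.

Request:
play_rows:
  motion:
    - [[0, 0, -1], [0, 0, 0]]
    - [[0, 0, -1], [0, 0, 0]]
    - [[0, 0, 0], [0, 0, 0]]
    - [[0, 0, 0], [0, 0, 0]]
    - [[0, 0, 0], [0, 0, 0]]

```text
time_s: 19.97
eef_pos: [554.8, 168.6, 173.8]
ee_rot: [-0.0, -0.587, 0.81, 0.0]
force: [0.2, -0.6, -1.9]
grip_width: 0.321
```

Run:
```python
from h import *
s=stat(); im=ctrl.capture('wrist'); np.save('w12.npy',im); o=np.load('w11.npy')
for nm,I in (('hover',o),('now',im)):
  for col in (312,316,319,322,326): print(nm,col,[int(I[r,col].mean()) for r in range(257,272)])
  for col in (288,291,293,343,346,349): print(nm,'lug',col,[int(I[r,col].mean()) for r in range(196,209)])
  for col in (300,319,340): print(nm,'hub',col,[int(I[r,col].mean()) for r in range(214,232)])
stat()
b=ctrl.capture('side'); np.save('s12.npy',b)
```

```text
t 19.97 p [554.76 168.6  173.77] spindle in tool x,y 0.84 21.56 F tool xyz [ 0.5  -0.34  1.95] tq [ 0.004 -0.034 -0.055] open 27.4
hover 312 [176, 180, 189, 67, 92, 95, 97, 97, 96, 102, 61, 66, 67, 66, 67]
hover 316 [173, 175, 180, 190, 47, 94, 97, 98, 96, 101, 88, 62, 66, 67, 66]
hover 319 [174, 177, 177, 186, 90, 95, 95, 96, 97, 102, 90, 63, 67, 68, 66]
hover 322 [178, 176, 181, 191, 59, 96, 96, 96, 95, 101, 81, 63, 66, 67, 66]
hover 326 [175, 180, 119, 81, 95, 96, 95, 96, 98, 84, 62, 67, 66, 66, 66]
hover lug 288 [209, 210, 226, 228, 231, 240, 185, 73, 125, 237, 220, 216, 216]
hover lug 291 [233, 233, 232, 239, 134, 86, 92, 90, 92, 93, 88, 84, 84]
hover lug 293 [233, 231, 237, 250, 129, 89, 89, 94, 96, 96, 96, 96, 96]
hover lug 343 [222, 223, 227, 233, 151, 76, 90, 93, 97, 95, 96, 96, 96]
hover lug 346 [229, 226, 225, 227, 238, 53, 81, 89, 95, 94, 93, 100, 101]
hover lug 349 [225, 228, 231, 230, 230, 233, 237, 60, 82, 205, 217, 215, 213]
hover hub 300 [97, 101, 40, 43, 42, 59, 94, 88, 90, 96, 89, 95, 170, 226, 220, 215, 79, 105]
hover hub 319 [222, 195, 79, 90, 94, 94, 96, 95, 93,
[... 661 characters left out ...]
5, 84, 82]
now lug 293 [209, 223, 231, 242, 123, 88, 88, 93, 95, 94, 94, 95, 96]
now lug 343 [228, 225, 225, 228, 230, 68, 87, 89, 95, 93, 95, 94, 94]
now lug 346 [225, 226, 228, 232, 244, 56, 81, 88, 94, 93, 95, 97, 99]
now lug 349 [92, 121, 176, 224, 225, 234, 241, 58, 83, 204, 210, 213, 213]
now hub 300 [95, 100, 40, 42, 42, 59, 92, 88, 90, 94, 87, 93, 167, 223, 219, 213, 79, 103]
now hub 319 [114, 110, 92, 93, 94, 93, 94, 94, 93, 92, 88, 84, 167, 215, 214, 209, 169, 173]
now hub 340 [94, 95, 95, 91, 54, 81, 79, 78, 92, 93, 90, 80, 166, 209, 216, 221, 120, 95]
t 20.02 p [554.78 168.6  173.8 ] spindle in tool x,y 0.85 21.59 F tool xyz [-0.09  0.41  3.01] tq [ 0.042 -0.022 -0.008] open 27.4
```

Contact clears on backing up, and the images are unchanged. The torque puts the touch 30–40 mm behind the tool axis, i.e. the ring's back on the spindle's bevel. So the pitch may be larger than I thought, and I'll refit jointly.

```bash
cat > fit2.py <<'E'
from ringfit import *
from scipy.optimize import fsolve, minimize
_,x,y,e=curve()
T=np.array([TX[0],TX[1],0]); Y=-np.array([G[0],G[1],0]); Z=np.array([0,0,-1.])
def W(p,xt,r,h,yc,ph,dz):
    """ring frame point: r = distance behind the lug bearing in ring plane, h above ring mid-plane"""
    off=yc-25.5
    yt=off+r*np.cos(ph)-h*np.sin(ph); up=r*np.sin(ph)+h*np.cos(ph)
    return p+T*xt+Y*yt+Z*(106.5-dz-up)
def side_score(ng,cs,p,yc,ph,dz,du,dv,lat=.5):
    uv=np.array([proj(cs,W(p,s*yi+lat,25.5-xi,0,yc,ph,dz)) for s in (1,-1) for xi,yi in list(zip(x,y))[::6]],np.float32)
    return cv2.remap(ng,uv[:,0]+np.float32(du),uv[:,1]+np.float32(dv),cv2.INTER_LINEAR).mean()
def wrist_solve(c,p,dz,rb,rl):
    def f(q):
        yc,ph=q
        b=proj(c,W(p,.5,49.5,1.5,yc,ph,dz))[1]
        l=min(proj(c,W(p,20.5+.5,-5.5,h,yc,ph,dz))[1] for h in (1.5,-1.5))
        return [b-rb,l-rl]
    return fsolve(f,[25.5,.15])
E
python3 - <<'E'
from fit2 import *
c=cam('wrist'); s=ctrl.sense(); p=s['eef_pos']
s9=np.load('s9.npy').astype(float); cs=cam('side'); p9=np.array([489.75,-270.11,219.46])
ng=cv2.GaussianBlur(np.clip((s9[:,:,1]-np.maximum(s9[:,:,0],s9[:,:,2])),0,60).astype(np.float32),(0,0),.6)
for dz in (-4,-3,-2,-1,0,1,2,3):
    yc,ph=wrist_solve(c,p,dz,267.4,200.4)
    b=min((side_score(ng,cs,p9,yc,ph,dz,du,dv),du,dv) for du in np.arange(-2,2.1,.5) for dv in np.arange(-2,2.1,.5))
    print('dz',dz,'off',round(yc-25.5,2),'pitch',round(np.degrees(ph),1),'side0',round(float(side_score(ng,cs,p9,yc,ph,dz,0,0)),2),'best',np.round(b,2))
print('side only:')
R=[(side_score(ng,cs,p9,yc,np.radians(ph),0,du,dv),yc,ph,du,dv) for yc in (25.5,) for ph in range(-10,31,2) for du in np.arange(-2,2.1,.5) for dv in np.arange(-2.,3.1,.5)]
for ph in range(-10,31,2): print(ph,np.round(min(r for r in R if r[2]==ph),2))
E
```

```text
dz -4 off 1.6 pitch 15.4 side0 5.92 best [ 5.17 -0.5   0.  ]
dz -3 off 1.32 pitch 14.0 side0 6.22 best [ 5.32 -0.5   0.  ]
dz -2 off 1.1 pitch 12.6 side0 6.6 best [ 5.54 -1.    0.  ]
dz -1 off 0.87 pitch 11.3 side0 6.98 best [ 5.68 -1.    0.  ]
dz 0 off 0.64 pitch 10.2 side0 7.38 best [ 5.92 -1.    0.  ]
dz 1 off 0.4 pitch 9.2 side0 7.79 best [ 5.91 -1.    0.5 ]
dz 2 off 0.16 pitch 8.2 side0 8.23 best [ 5.88 -1.    0.5 ]
dz 3 off -0.09 pitch 7.3 side0 8.65 best [ 5.97 -1.    0.5 ]
side only:
-10 [  9.1  25.5 -10.   -1.5  -2. ]
-8 [ 8.35 25.5  -8.   -1.5  -2.  ]
-6 [ 7.62 25.5  -6.   -1.5  -2.  ]
-4 [ 7.13 25.5  -4.   -1.5  -2.  ]
-2 [ 7.07 25.5  -2.   -1.5  -1.5 ]
0 [ 6.72 25.5   0.   -1.5  -1.5 ]
2 [ 6.57 25.5   2.   -1.5  -1.  ]
4 [ 6.52 25.5   4.   -1.   -0.5 ]
6 [ 6.14 25.5   6.   -1.   -0.5 ]
8 [ 5.92 25.5   8.   -1.    0.  ]
10 [ 5.92 25.5  10.   -0.5   0.5 ]
12 [ 5.6 25.5 12.  -0.5  0.5]
14 [ 5.26 25.5  14.   -0.5   1.  ]
16 [ 5.33 25.5  16.   -0.5   1.5 ]
18 [ 5.33 25.5  18.    0.    1.5 ]
20 [ 4.97 25.5  20.    0.    2.  ]
22 [ 5.46 25.5  22.    0.    2.5 ]
24 [ 5.68 25.5  24.    0.5   2.5 ]
26 [ 5.76 25.5  26.    0.5   3.  ]
28 [ 6.72 25.5  28.    1.    3.  ]
30 [ 8.06 25.5  30.    1.    3.  ]
```

Run:
```python
from fit2 import *
c=cam('wrist'); s=ctrl.sense(); p=s['eef_pos']; im=np.load('w12.npy'); o=np.load('w11.npy')
P=lambda xt,yt,zt: proj(c,p+T*xt+Y*yt+Z*zt)
for D in (108,110,112,114,116,118):
    a,b=P(21,-8,D-80),P(-21,-8,D-80); d,e=P(21,-8,D-58),P(-21,-8,D-58)
    print(D,'top edge row',a[1].round(1),'w',abs(a[0]-b[0]).round(1),'bottom row',d[1].round(1),'w',abs(d[0]-e[0]).round(1),'back top row',P(0,8,D-80)[1].round(1),'tip front end row',P(18,-2.25,D)[1].round(1))
for r in (217,219,221,223,224,225,227,228,229): print(r,[int(k) for k in o[r,280:292].mean(1)],[int(k) for k in o[r,346:358].mean(1)])
print([int(k) for k in o[226:250,306].mean(1)],[int(k) for k in o[226:250,332].mean(1)])
```

```text
108 top edge row 230.1 w 74.1 bottom row 218.3 w 66.3 back top row 256.1 tip front end row 203.4
110 top edge row 229.0 w 73.3 bottom row 217.4 w 65.7 back top row 254.7 tip front end row 202.7
112 top edge row 227.8 w 72.5 bottom row 216.4 w 65.1 back top row 253.3 tip front end row 202.1
114 top edge row 226.7 w 71.8 bottom row 215.5 w 64.5 back top row 251.9 tip front end row 201.5
116 top edge row 225.5 w 71.1 bottom row 214.6 w 63.9 back top row 250.6 tip front end row 200.9
118 top edge row 224.4 w 70.3 bottom row 213.7 w 63.3 back top row 249.3 tip front end row 200.3
217 [174, 169, 186, 223, 235, 239, 218, 120, 83, 89, 92, 94] [95, 92, 88, 77, 146, 228, 230, 226, 227, 224, 191, 174]
219 [174, 172, 176, 218, 236, 216, 114, 83, 93, 94, 96, 95] [95, 94, 94, 89, 78, 176, 228, 230, 227, 211, 179, 171]
221 [173, 173, 168, 219, 245, 158, 95, 94, 96, 96, 97, 97] [96, 96, 94, 95, 89, 80, 222, 229, 226, 191, 172, 173]
223 [175, 175, 173, 213, 139, 89, 89, 95, 95, 94, 96, 96] [93, 94, 94, 94, 92, 82, 155, 227, 214, 178, 171, 174]
224 [176, 175, 176, 205, 141, 91, 88, 90, 89, 90, 91, 90] [91, 91, 91, 90, 89, 84, 77, 225, 208, 177, 173, 173]
225 [176, 177, 178, 157, 98, 93, 98, 98, 98, 98, 98, 97] [80, 79, 80, 79, 80, 78, 65, 178, 189, 175, 172, 173]
227 [175, 177, 178, 141, 201, 227, 228, 227, 227, 228, 228, 227] [210, 210, 210, 208, 206, 206, 202, 168, 168, 172, 172, 174]
228 [175, 177, 177, 155, 201, 222, 223, 222, 222, 221, 220, 219] [219, 219, 220, 219, 219, 220, 217, 165, 165, 170, 173, 173]
229 [177, 177, 177, 178, 186, 204, 209, 210, 211, 209, 207, 205] [221, 223, 224, 225, 226, 225, 221, 164, 166, 172, 172, 172]
[170, 223, 221, 219, 47, 102, 22, 13, 13, 18, 15, 20, 17, 18, 16, 16, 16, 18, 15, 15, 19, 29, 32, 33] [170, 215, 220, 225, 106, 99, 26, 11, 15, 16, 14, 17, 15, 14, 15, 15, 17, 16, 16, 19, 24, 37, 30, 17]
```

The hub edges put the tips' ends at TCP-115.5, so the tips did touch the washer. The pliers slid about 9 mm down in the pads and their shoulders pushed the lugs down, so the ring is pitched about 15°, back up. I'll lift off and rub the ring's back gently down along the rack's plain +y face to level it, then return.

Request:
play_rows:
  motion:
    - [[0, 0, -4], [0, 0, 0]]
    - [[0, 0, -8], [0, 0, 0]]
    - [[0, 0, -14], [0, 0, 0]]
    - [[0, 0, -16], [0, 0, -6]]
    - [[0, 0, -12], [0, 0, -6.1]]
    - [[0, 0, -6], [0, 0, -6.5]]
    - [[0, 0, 0], [0, 0, -6.5]]
    - [[0, 0, 0], [0, 0, -6.5]]
    - [[0, 0, 0], [0, 0, -6.5]]
    - [[0, 0, 0], [0, 0, -6.5]]
    - [[0, 0, 0], [0, 0, -6.5]]
    - [[0, 0, 0], [0, 0, -6.5]]
    - [[0, 0, 0], [0, 0, -6.5]]
    - [[0, 0, 0], [0, 0, -6.5]]
    - [[0, 0, 0], [0, 0, -6.5]]
    - [[0, 0, 0], [0, 0, -6.5]]
    - [[0, 0, 0], [0, 0, -6.5]]
    - [[0, 0, 0], [0, 0, -6.5]]
    - [[0, 0, 0], [0, 0, -5.0]]
    - [[0, 0, 0], [0, 0, 0]]

```text
time_s: 21.73
eef_pos: [554.9, 168.6, 234.8]
ee_rot: [-0.0, 0.998, -0.056, 0.0]
force: [-0.4, -1.0, -1.7]
grip_width: 0.324
```

Run:
```python
from h import *
s=ctrl.sense(); q=s['ee_rot']; R=Ro.from_quat([q[1],q[2],q[3],q[0]]).as_matrix(); print(s['eef_pos'],R[:,0].round(4),R[:,1].round(4),s['joints'].round(2))
```

```text
[554.94258165 168.63648315 234.79711312] [ 9.938e-01 -1.109e-01  9.000e-04] [-1.109e-01 -9.938e-01 -2.000e-04] [0.09 0.43 1.32 0.   1.39 0.2 ]
```

Request:
play_rows:
  motion:
    - [[0, 0, 0], [0, 0, -6.4]]
    - [[-5, 10, 0], [0, 0, 0]]
    - [[-12, 22, 0], [0, 0, 0]]
    - [[-15, 30, 0], [0, 0, 0]]
    - [[-16, 32, 0], [0, 0, 0]]
    - [[-14, 30, 0], [0, 0, 0]]
    - [[-8, 16, 5], [0, 0, 0]]
    - [[-4.4, 8, 12], [0, 0, 0]]
    - [[0, 0.6, 18], [0, 0, 0]]
    - [[0, 0, 20], [0, 0, 0]]
    - [[0, 0, 20], [0, 0, 0]]
    - [[0, 0, 14], [0, 0, 0]]
    - [[0, 0, 6.5], [0, 0, 0]]
    - [[0, 0, 0], [0, 0, 0]]
    - [[0, 0, 0], [0, 0, 0]]
    - [[0, 0, 0], [0, 0, 0]]

```text
time_s: 23.07
eef_pos: [480.7, 20.1, 139.7]
ee_rot: [0.0, 1.0, -0.002, 0.001]
force: [1.0, -0.9, -2.3]
grip_width: 0.32
```

```bash
cat >> h.py <<'E'
def st2():
    s=ctrl.sense(); q=s['ee_rot']; R=Ro.from_quat([q[1],q[2],q[3],q[0]]).as_matrix()
    print('t',round(s['time_s'],2),'p',s['eef_pos'].round(2),'tx',R[:,0].round(3),'F tool',(R.T@s['force']).round(2),'open',round(s['grip_width']*85.4,2)); return s
def back(im,lo=250,hi=280):
    # dark run of the ring's back in columns 312..326 -> (first,last) row
    o=[]
    for c in (312,316,319,322,326):
        o.append(''.join(cls(im[r,c]) for r in range(lo,hi)))
    return o
E
python3 - <<'E'
from h import *
st2(); im=ctrl.capture('wrist'); print(*back(im),sep='\n')
# rack top edge (+y face): grey->green along column, in world y at z=64
c=cam('wrist')
for col in (316,319,322): print(col,''.join(cls(im[r,col]) for r in range(262,400)))
for yy in (-40,-44.8,-50): print(yy,proj(c,(480,yy,64)).round(1))
E
```

```text
t 23.07 p [480.73  20.11 139.66] tx [ 1.    -0.003  0.002] F tool [1.04 0.86 2.27] open 27.3
ggggdkdddddddddddddddddddddddd
ggggdkdddddddddddddddddddddddd
ggggdkdddddddddddddddddddddddd
ggggdkdddddddddddddddddddddddd
ggggdkdddddddddddddddddddddddd
316 dddddddddddddddddddddddddddddddddddwwwwwwwwwwwwwwwwwwwwwwwwwwwwwwwwwwwwwwwwwwwwwwwwwwwwwwwwwwwwkkkkkkkkkkkkkkkkkkkkkkkkkkkkkkkkkkkkkkkkkkk
319 dddddddddddddddddddddddddddddddddddwwwwwwwwwwwwwwwwwwwwwwwwwwwwwwwwwwwwwwwwwwwwwwwwwwwwwwwwwwwwkkkkkkkkkkkkkkkkkkkkkkkkkkkkkkkkkkkkkkkkkkk
322 dddddddddddddddddddddddddddddddddddwwwwwwwwwwwwwwwwwwwwwwwwwwwwwwwwwwwwwwwwwwwwwwwwwwwwwwwwwwwdkkkkkkkkkkkkkkkkkkkkkkkkkkkkkkkkkkkkkkkkkkk
-40 [316.  292.5]
-44.8 [316.1 298. ]
-50 [316.1 304. ]
```

The rack's top edge (row 297) agrees with the wall at y≈-44. Approaching the wall with the ring's back.

Request:
play_rows:
  motion:
    - [[0, 4, 0], [0, 0, 0]]
    - [[0, 4, 0], [0, 0, 0]]
    - [[0, 2, 0], [0, 0, 0]]
    - [[0, 1, 0], [0, 0, 0]]
    - [[0, 0, 0], [0, 0, 0]]
    - [[0, 0, 0], [0, 0, 0]]
    - [[0, 0, 0], [0, 0, 0]]

```text
time_s: 23.7
eef_pos: [480.0, 9.2, 138.5]
ee_rot: [-0.0, 1.0, -0.001, -0.0]
force: [-0.7, 0.2, -2.2]
grip_width: 0.325
```

Request:
play_rows:
  motion:
    - [[0, 1, 0], [0, 0, 0]]
    - [[0, 1, 0], [0, 0, 0]]
    - [[0, 0.5, 0], [0, 0, 0]]
    - [[0, 0, 0], [0, 0, 0]]
    - [[0, 0, 0], [0, 0, 0]]

```text
time_s: 24.12
eef_pos: [480.0, 6.7, 138.5]
ee_rot: [-0.0, 1.0, -0.001, -0.0]
force: [-0.2, 0.2, -1.9]
grip_width: 0.318
```

Request:
play_rows:
  motion:
    - [[0, 0.5, 0], [0, 0, 0]]
    - [[0, 0.5, 0], [0, 0, 0]]
    - [[0, 0, 0], [0, 0, 0]]
    - [[0, 0, 0], [0, 0, 0]]
    - [[0, 0, 0], [0, 0, 0]]

```text
time_s: 24.53
eef_pos: [480.0, 5.7, 138.5]
ee_rot: [-0.0, 1.0, -0.001, -0.0]
force: [-0.8, -0.9, -2.3]
grip_width: 0.318
```

Run:
```python
from h import *
st2(); im=ctrl.capture('wrist'); st2()
for col in (312,319,326): print(col,[int(im[r,col].mean()) for r in range(256,275)])
for col in (291,293,343,346): print('lug',col,[int(im[r,col].mean()) for r in range(196,209)])
```

```text
t 24.53 p [480.01   5.71 138.48] tx [ 1.    -0.003 -0.   ] F tool [-0.79  0.89  2.28] open 27.13
t 24.58 p [480.04   5.69 138.52] tx [ 1.    -0.003  0.   ] F tool [-0.76 -0.25  1.23] open 27.09
312 [89, 89, 90, 90, 68, 112, 108, 109, 108, 107, 112, 85, 89, 89, 87, 88, 89, 90, 91]
319 [90, 89, 89, 90, 89, 82, 111, 107, 108, 107, 112, 103, 87, 88, 90, 89, 90, 88, 90]
326 [91, 91, 90, 65, 106, 110, 107, 108, 108, 108, 99, 86, 89, 90, 89, 90, 90, 89, 89]
lug 291 [71, 73, 72, 72, 56, 116, 103, 114, 113, 114, 118, 132, 140]
lug 293 [73, 71, 73, 71, 54, 121, 105, 113, 111, 113, 114, 113, 114]
lug 343 [71, 73, 72, 71, 64, 112, 105, 109, 114, 110, 110, 110, 109]
lug 346 [72, 72, 71, 72, 70, 125, 106, 110, 113, 107, 101, 95, 87]
```

Request:
play_rows:
  motion:
    - [[0, 0.5, 0], [0, 0, 0]]
    - [[0, 0.5, 0], [0, 0, 0]]
    - [[0, 0.5, 0], [0, 0, 0]]
    - [[0, 0, 0], [0, 0, 0]]
    - [[0, 0, 0], [0, 0, 0]]

```text
time_s: 25.0
eef_pos: [480.0, 4.3, 138.5]
ee_rot: [-0.0, 1.0, -0.001, -0.0]
force: [0.7, 0.8, -2.7]
grip_width: 0.32
```

```bash
cat >> h.py <<'E'
def prof():
    st2(); im=ctrl.capture('wrist'); st2()
    for col in (312,319,326): print(col,[int(im[r,col].mean()) for r in range(256,275)])
    for col in (293,343): print('lug',col,[int(im[r,col].mean()) for r in range(196,209)])
E
python3 -c "
from h import *
prof()"
```

```text
t 25.0 p [479.97   4.28 138.45] tx [ 1.    -0.003 -0.   ] F tool [ 0.71 -0.81  2.67] open 27.35
t 25.05 p [479.97   4.29 138.45] tx [ 1.    -0.003 -0.   ] F tool [ 0.67 -1.9   1.95] open 27.4
312 [91, 90, 91, 72, 113, 109, 107, 110, 108, 111, 98, 86, 88, 88, 89, 90, 89, 89, 89]
319 [90, 89, 91, 91, 59, 113, 109, 107, 107, 110, 111, 86, 87, 90, 89, 89, 89, 89, 90]
326 [91, 91, 92, 79, 112, 108, 108, 108, 108, 110, 87, 89, 90, 89, 89, 91, 88, 89, 89]
lug 293 [72, 73, 71, 68, 107, 106, 109, 114, 113, 115, 115, 115, 114]
lug 343 [72, 73, 71, 71, 74, 110, 109, 114, 112, 111, 112, 110, 110]
```

Contact: the back edge shifted about 0.7 row, with ~1–2 N. Now raising slowly.

Request:
play_rows:
  motion:
    - [[0, 0.3, -0.5], [0, 0, 0]]
    - [[0, 0, -0.5], [0, 0, 0]]
    - [[0, 0, -0.5], [0, 0, 0]]
    - [[0, 0, -0.5], [0, 0, 0]]
    - [[0, 0, -0.5], [0, 0, 0]]
    - [[0, 0, -0.5], [0, 0, 0]]
    - [[0, 0, -0.5], [0, 0, 0]]
    - [[0, 0, -0.5], [0, 0, 0]]
    - [[0, 0, 0], [0, 0, 0]]

```text
time_s: 25.8
eef_pos: [480.0, 4.0, 142.5]
ee_rot: [-0.0, 1.0, -0.001, 0.0]
force: [-0.0, 3.7, -2.3]
grip_width: 0.319
```

```bash
python3 -c "
from h import *
prof()"
```

```text
t 25.8 p [480.02   4.03 142.55] tx [ 1.    -0.003  0.   ] F tool [-0.05 -3.74  2.28] open 27.24
t 25.85 p [480.01   4.01 142.52] tx [ 1.    -0.003  0.   ] F tool [-0.43 -3.99  3.05] open 27.05
312 [91, 71, 95, 110, 109, 109, 107, 111, 92, 87, 88, 88, 90, 89, 90, 91, 91, 89, 87]
319 [91, 92, 56, 113, 109, 107, 107, 109, 112, 84, 89, 90, 89, 89, 89, 89, 91, 90, 89]
326 [92, 71, 112, 109, 108, 107, 107, 110, 86, 88, 90, 88, 89, 89, 89, 90, 89, 88, 86]
lug 293 [72, 70, 63, 112, 107, 113, 114, 115, 116, 116, 115, 115, 117]
lug 343 [73, 72, 47, 116, 109, 110, 117, 111, 112, 113, 111, 112, 113]
```

Request:
play_rows:
  motion:
    - [[0, 0, -0.5], [0, 0, 0]]
    - [[0, 0, -0.5], [0, 0, 0]]
    - [[0, 0, -0.5], [0, 0, 0]]
    - [[0, 0, -0.5], [0, 0, 0]]
    - [[0, 0, -0.5], [0, 0, 0]]
    - [[0, 0, -0.5], [0, 0, 0]]
    - [[0, 0, -0.5], [0, 0, 0]]
    - [[0, 0, -0.5], [0, 0, 0]]
    - [[0, 0, 0], [0, 0, 0]]

```text
time_s: 26.6
eef_pos: [480.1, 3.9, 146.6]
ee_rot: [-0.0, 1.0, -0.001, 0.0]
force: [-0.8, 4.2, -3.2]
grip_width: 0.322
```

Run:
```python
from h import *
prof()
import fit2
from fit2 import *
s=ctrl.sense(); p=s['eef_pos']; q=s['ee_rot']; R=Ro.from_quat([q[1],q[2],q[3],q[0]]).as_matrix()
fit2.T,fit2.Y,fit2.Z=R.T
c=cam('wrist')
for dz in (-5,-4,-3): 
  for nm,rb,rl in (('before',267.4,200.4),('mid',264.5,198.8)):
    o,ph=wrist_solve(c,p,dz,rb,rl); print(dz,nm,o-25.5,np.degrees(ph))
```

```text
t 26.6 p [480.08   3.91 146.63] tx [ 1.    -0.003  0.   ] F tool [-0.81 -4.16  3.17] open 27.48
t 26.65 p [480.04   3.91 146.56] tx [ 1.    -0.003  0.   ] F tool [ 0.56 -3.78  2.13] open 27.12
312 [99, 111, 108, 107, 107, 111, 90, 86, 87, 89, 89, 90, 89, 90, 89, 88, 83, 107, 189]
319 [45, 110, 108, 106, 107, 109, 110, 83, 89, 91, 90, 91, 88, 90, 91, 90, 84, 77, 192]
326 [116, 109, 107, 107, 107, 110, 87, 89, 88, 90, 89, 89, 90, 90, 89, 88, 84, 78, 191]
lug 293 [71, 72, 111, 107, 106, 116, 113, 113, 116, 116, 115, 114, 119]
lug 343 [73, 43, 120, 109, 107, 112, 117, 112, 112, 112, 112, 112, 113]
-5 before 1.9525536268342876 16.767789408154258
-5 mid 0.6317356954169142 9.708706643907352
-4 before 1.6609067919902536 15.34924818009366
-4 mid 0.3984570076334286 8.692064603859901
-3 before 1.391043057646165 13.995871609594912
-3 mid 0.1622150173686414 7.747803581384039
```

Request:
play_rows:
  motion:
    - [[0, 0, -0.5], [0, 0, 0]]
    - [[0, 0, -0.5], [0, 0, 0]]
    - [[0, 0, -0.5], [0, 0, 0]]
    - [[0, 0, -0.5], [0, 0, 0]]
    - [[0, 0, -0.5], [0, 0, 0]]
    - [[0, 0, -0.5], [0, 0, 0]]
    - [[0, 0, 0], [0, 0, 0]]

```text
time_s: 27.23
eef_pos: [480.1, 3.9, 149.6]
ee_rot: [0.0, 1.0, -0.001, 0.0]
force: [0.4, 4.6, -2.0]
grip_width: 0.321
```

```bash
cat > pit.py <<'E'
from h import *
import fit2
from fit2 import wrist_solve
def edges(im):
    def edge(v,hi,lo): # last crossing, subpixel
        m=(hi+lo)/2
        return m
    b=[]
    for col in range(314,325):
        v=cv2.GaussianBlur(im[:,col].astype(float).mean(1).astype(np.float32)[:,None],(1,3),0).ravel() if 0 else im[:,col].astype(float).mean(1)
        r=next(r for r in range(272,250,-1) if v[r]>100 and v[r-1]>100 and v[r-2]>100)   # last ring row (ring ~108)
        b.append(r+.5+np.clip((v[r+1]-88)/22,0,1))
    l=[]
    for cols in (range(290,296),range(341,347)):
        for col in cols:
            v=im[:,col].astype(float).mean(1); r=next(r for r in range(190,215) if v[r]>95 and v[r+1]>95 and v[r+2]>95); l.append(r-.5)
    return np.median(b),np.median(l)
def run(im=None,dzs=(-5,-4,-3)):
    s=ctrl.sense(); p=s['eef_pos']; q=s['ee_rot']; R=Ro.from_quat([q[1],q[2],q[3],q[0]]).as_matrix()
    fit2.T,fit2.Y,fit2.Z=R.T; c=cam('wrist')
    if im is None: im=ctrl.capture('wrist')
    b,l=edges(im); print('rows back',b,'lug',l)
    for dz in dzs:
        o,ph=wrist_solve(c,p,dz,b,l); print('dz',dz,'off',round(o-25.5,2),'pitch',round(np.degrees(ph),1))
    return im
E
python3 - <<'E'
from pit import *
prof(); run()
E
```

```text
t 27.23 p [480.07   3.89 149.63] tx [ 1.    -0.002  0.   ] F tool [ 0.44 -4.56  1.99] open 27.38
t 27.28 p [480.06   3.87 149.58] tx [ 1.    -0.003  0.   ] F tool [ 0.43 -3.82  1.84] open 27.43
312 [108, 106, 108, 107, 106, 85, 87, 88, 89, 90, 89, 90, 89, 89, 86, 80, 192, 181, 178]
319 [113, 108, 106, 106, 111, 96, 87, 89, 89, 89, 90, 90, 89, 90, 85, 78, 192, 181, 177]
326 [109, 107, 107, 107, 99, 88, 90, 90, 89, 90, 89, 88, 88, 88, 85, 78, 191, 180, 176]
lug 293 [42, 113, 106, 105, 105, 115, 114, 114, 116, 116, 115, 114, 118]
lug 343 [70, 78, 116, 111, 108, 112, 113, 112, 112, 113, 112, 111, 112]
rows back 260.8181818181818 lug 197.5
dz -5 off -0.38 pitch 1.6
dz -4 off -0.62 pitch 1.0
dz -3 off -0.87 pitch 0.4
```

Pitch is now about 1°. Leaving the wall and going to a viewing place beside the spindle, keeping this yaw.

Request:
play_rows:
  motion:
    - [[0, -3, 0], [0, 0, 0]]
    - [[0, -5, 0], [0, 0, 0]]
    - [[0, -4, -6], [0, 0, 0]]
    - [[-2, -8, -14], [0, 0, 0]]
    - [[-4, -16, -16], [0, 0, 0]]
    - [[-5, -24, -14], [0, 0, 0]]
    - [[-6, -28, -6], [0, 0, 0]]
    - [[-6, -30, -2.5], [0, 0, 0]]
    - [[-5, -28, 0], [0, 0, 0]]
    - [[-4, -22, 0], [0, 0, 0]]
    - [[-3, -14, 0], [0, 0, 0]]
    - [[-2, -7, 0], [0, 0, 0]]
    - [[0, -3, 0], [0, 0, 0]]
    - [[0, 0, 0], [0, 0, 0]]
    - [[0, 0, 0], [0, 0, 0]]
    - [[0, 0, 0], [0, 0, 0]]

```text
time_s: 28.67
eef_pos: [443.8, 195.2, 208.0]
ee_rot: [0.0, 1.0, -0.002, 0.0]
force: [0.4, -0.3, -1.8]
grip_width: 0.324
```

```bash
cat > spin.py <<'E'
from h import *
from scipy.optimize import least_squares
def spindle(im,c,seed,S=6):
    x0,x1,y0,y1=seed[0]-50,seed[0]+50,seed[1]-50,seed[1]+50
    r=rect(im,c,57,x0,x1,y0,y1,S).astype(int); m=(r[:,:,0]-r[:,:,2]>60)&(r[:,:,0]>120)
    ci=np.array([50*S,50*S]); R=28
    for it in range(3):
        q=[]
        for a in np.radians(np.arange(0,360,4)):
            rr=np.arange(.6*R*S,1.35*R*S,.5); X=ci[0]+rr*np.cos(a); Y=ci[1]+rr*np.sin(a)
            v=m[Y.round().astype(int).clip(0,599),X.round().astype(int).clip(0,599)]
            if v.any(): i=np.nonzero(v)[0].max(); q.append((X[i],Y[i]))
        q=np.array(q); f=least_squares(lambda p:np.hypot(q[:,0]-p[0],q[:,1]-p[1])-R*S,ci,loss='soft_l1',f_scale=2); ci=f.x
    w=np.array([x1-ci[1]/S,y1-ci[0]/S]); print('washer',w.round(2),'n',len(q),'inl',(abs(f.fun)<2).sum())
    G=cv2.GaussianBlur(cv2.cvtColor(rect(im,c,80.5,x0,x1,y0,y1,S),cv2.COLOR_RGB2GRAY),(0,0),1.5)
    h=cv2.HoughCircles(G,cv2.HOUGH_GRADIENT,1,30,param1=60,param2=12,minRadius=int(16.8*S),maxRadius=int(18.2*S))
    if h is not None:
        for k in h[0][:3]: print('top',(round(float(x1-k[1]/S),2),round(float(y1-k[0]/S),2)),round(float(k[2]/S),2))
    return w
E
python3 - <<'E'
from pit import *
from spin import spindle
s=st2(); c=cam('wrist'); im=ctrl.capture('wrist'); spindle(im,c,(534,174.5)); np.save('w13.npy',im)
for col in (312,319,326): print(col,[int(im[r,col].mean()) for r in range(250,268)],''.join(cls(im[r,col]) for r in range(245,270)))
for col in (291,293,343,346): print('lug',col,[int(im[r,col].mean()) for r in range(192,206)])
for r in (232,236,240): print(r,''.join(cls(im[r,k]) for k in range(270,370)))
b=ctrl.capture('side'); np.save('s13.npy',b); p=s['eef_pos']
fit2.T,fit2.Y,fit2.Z=np.array([1.,0,0]),np.array([0,-1.,0]),np.array([0,0,-1.])
cs=cam('side'); f=b.astype(float); ng=cv2.GaussianBlur(np.clip((f[:,:,1]-np.maximum(f[:,:,0],f[:,:,2])),0,60).astype(np.float32),(0,0),.6)
for ph in range(-12,17,2):
    print(ph,min((round(float(fit2.side_score(ng,cs,p,24.9,np.radians(ph),-4,du,dv)),2),du,dv) for du in (-1,-.5,0,.5) for dv in (-.5,0,.5,1)), round(float(fit2.side_score(ng,cs,p,24.9,np.radians(ph),-4,-.5,0)),2))
E
```

```text
t 28.67 p [443.81 195.22 208.05] tx [ 1.    -0.004  0.   ] F tool [0.4  0.35 1.82] open 27.66
washer [533.72 174.72] n 72 inl 67
top (533.75, 174.25) 17.52
top (526.08, 181.75) 18.07
312 [97, 53, 61, 63, 63, 64, 65, 35, 88, 97, 96, 96, 97, 102, 66, 62, 64, 63] dwwwwgggggggkddddddgggggg
319 [98, 52, 63, 65, 63, 64, 65, 65, 29, 104, 96, 95, 96, 98, 88, 61, 61, 64] Ywwwwdgggggggkddddddggggg
326 [110, 58, 65, 67, 66, 66, 54, 63, 101, 97, 96, 97, 97, 84, 59, 63, 65, 63] dwwwwgggggggdddddddgggggg
lug 291 [64, 63, 65, 64, 64, 63, 62, 90, 97, 94, 94, 100, 100, 101]
lug 293 [65, 62, 65, 63, 63, 63, 61, 92, 97, 94, 93, 101, 99, 100]
lug 343 [165, 166, 165, 166, 166, 170, 180, 65, 100, 94, 94, 98, 100, 98]
lug 346 [168, 166, 167, 166, 168, 167, 175, 53, 91, 89, 88, 95, 99, 96]
232 ggggggggggggggdddddddgwwdkkkkkkkkkkkkkkwwwwwdYYYYYYYYwwwwwdkkkkkkkkkkkkkdwdddddddddwwwwwwwwwwwwwwwww
236 gggggggggggggggddddddddkkkkkkkkkkkkkkkkkwwwwYYYYYYYYYwwwwdkkkkkkkkkkkkkkkkkdddddddwwwwwwwwwwwwwwwwww
240 ggggggggggggggggdddddkkkkkkkkkkkkkkkkkkkwwwwYYYYYYYYYwwwwdkkkkkkkkkkkkkkkkkkdddddwwwwwwwwwwwwwwwwwww
-12 (4.79, 0, -0.5) 5.32
-10 (4.51, 0, -0.5) 5.0
-8 (4.22, 0, -0.5) 4.77
-6 (3.84, 0.5, -0.5) 4.54
-4 (3.35, 0.5, -0.5) 4.31
-2 (2.94, 0.5, -0.5) 4.01
0 (2.64, 0.5, -0.5) 3.68
2 (2.43, 0, -0.5) 3.33
4 (2.33, 0, -0.5) 3.02
6 (2.29, 0, 0) 2.82
8 (2.21, 0, 0) 2.69
10 (2.23, 0, 0) 2.69
12 (2.19, 0, 0.5) 2.79
14 (2.18, 0, 0.5) 2.97
16 (2.26, 0, 0.5) 3.21
```

Off the wall, the back row is 264.8, so part of that was elastic: pitch ≈ 9° now (wrist and side agree). The spindle re-measures at (533.7,174.5). At 9° the ring can be worked on the spindle's own cylinder, so I'll go over it and descend clear.

Request:
play_rows:
  motion:
    - [[5, 0, 0], [0, 0, 0]]
    - [[12, -0.4, 0], [0, 0, 0]]
    - [[16, -0.5, 0], [0, 0, 0]]
    - [[18, -0.5, 0], [0, 0, 0]]
    - [[17, 0, 0], [0, 0, 0]]
    - [[12, 0, 0], [0, 0, 0]]
    - [[6, 0, 0], [0, 0, 0]]
    - [[3.4, 0, 0], [0, 0, 0]]
    - [[0, 0, 0], [0, 0, 0]]
    - [[0, 0, 0], [0, 0, 0]]
    - [[0, 0, 4], [0, 0, 0]]
    - [[0, 0, 5], [0, 0, 0]]
    - [[0, 0, 4], [0, 0, 0]]
    - [[0, 0, 2], [0, 0, 0]]
    - [[0, 0, 0], [0, 0, 0]]
    - [[0, 0, 0], [0, 0, 0]]

```text
time_s: 30.1
eef_pos: [532.8, 197.2, 192.9]
ee_rot: [0.0, 1.0, -0.001, -0.0]
force: [-0.0, -0.2, -1.6]
grip_width: 0.318
```

Run:
```python
from pit import *
st2(); im=ctrl.capture('wrist'); np.save('w14.npy',im); st2()
for col in (312,319,326): print(col,[int(im[r,col].mean()) for r in range(254,272)])
for col in (291,293,343,346): print('lug',col,[int(im[r,col].mean()) for r in range(194,206)])
for r in range(198,216,2): print(r,''.join(cls(im[r,k]) for k in range(270,370)))
s=ctrl.sense(); p=s['eef_pos']; c=cam('wrist')
fit2.T,fit2.Y,fit2.Z=np.array([1.,0,0]),np.array([0,-1.,0]),np.array([0,0,-1.])
for dz in (-5,-4,-3):
  for b in (264.3,264.8): o,ph=wrist_solve(c,p,dz,b,198.8); print(dz,b,round(o-25.5,2),np.degrees(ph).round(1))
```

```text
t 30.1 p [532.82 197.18 192.89] tx [ 1.    -0.002 -0.   ] F tool [-0.03  0.18  1.62] open 27.19
t 30.15 p [532.94 197.18 193.11] tx [ 1.    -0.003  0.   ] F tool [ 0.21 -0.41  2.78] open 27.16
312 [218, 198, 174, 41, 80, 96, 97, 96, 92, 89, 161, 170, 166, 165, 165, 159, 154, 50]
319 [224, 220, 171, 180, 21, 99, 96, 95, 93, 91, 109, 174, 166, 165, 164, 156, 159, 49]
326 [237, 201, 117, 47, 97, 96, 96, 95, 90, 125, 174, 166, 164, 165, 160, 157, 130, 52]
lug 291 [223, 228, 227, 228, 235, 80, 88, 92, 98, 97, 101, 101]
lug 293 [222, 222, 224, 226, 239, 65, 91, 93, 93, 102, 100, 101]
lug 343 [224, 226, 222, 225, 238, 73, 96, 94, 94, 97, 102, 98]
lug 346 [149, 206, 211, 220, 235, 58, 80, 82, 85, 95, 100, 96]
198 wwwwwwwwwwwwwwwwdwwwwwwwwwwwwwYYYYYYYYYYYYYYYYYYYYYYYYYYYYYYYYYYYYYYwwwwwwwwwwwwwwwwwwwwwwwwwwwwwwww
200 wwwwwwwwwwwwwwwdwwwwwddddddYYYYYYYYYYYYYYYYYYYYYYYYYYYYYYYYYYYYYYYYYYYwddddddwwwwwwwwwwwwwwwwwwwwwww
202 wwwwwwwwwwwwwwwwwwwwddddddddddYYYYYYYYYYYwdwwwwwwwwwwwddYYYYYYYYYYYYYYYdddddddwwwwwwwwwwwwwwwwwwwwww
204 wwwwwwwwwwwwwwwwwwwwddddddddddYYYYYYYdwwwwddddddddddddddwwwdYYYYYYYYdddddddddddddwwwwwwwwwwwwwwwwwww
206 wwwwwwwwwwwwwwwwwwwwwdddddddddYYYYdwwdddddddddwwwdddddddddddwwwYYYYYddddddddddwwwwwwwwwwwwwwwwwwwwww
208 wwwwwwwwwwwwwwwwwwwwddddddddddYYYwwdddwwwwwwwwwwwwwwwwwwwwdddddwwYYdddddddddddwwwwwwwwwwwwwwwwwwwwww
210 wwwwwwwwwwwwwwwwwwwwdwdddddddddwwddwwwwwwwwwwwwwwwwwddddddwddwddddddddddddddddwwwwwwwwwwwwwwwwwwwwww
212 wwwwwwwwwwwwwwwwwwwwwdwddddddddddwwwwwwwwwwwwwwwwwwwwwwwwwdddddwwdddddddddddddwwwwwwwwwwwwwwwwwwwwww
214 wwwwwwwwwwwwwwwwwwwYYdwwddddddddddwwwwwwwwwwwwwwwwwwwwwwwwwwwddddddddddddddddYwwwwwwwwwwwwwwwwwwwwww
-5 264.3 0.7 8.7
-5 264.8 0.66 10.8
-4 264.3 0.46 7.7
-4 264.8 0.43 9.7
-3 264.3 0.23 6.8
-3 264.8 0.2 8.6
```

Request:
play_rows:
  motion:
    - [[0.3, 0.6, 2], [0, 0, 0]]
    - [[0, 0, 4], [0, 0, 0]]
    - [[0, 0, 4], [0, 0, 0]]
    - [[0, 0, 4], [0, 0, 0]]
    - [[0, 0, 3], [0, 0, 0]]
    - [[0, 0, 1.6], [0, 0, 0]]
    - [[0, 0, 0], [0, 0, 0]]
    - [[0, 0, 0], [0, 0, 0]]

```text
time_s: 30.82
eef_pos: [533.2, 196.6, 174.4]
ee_rot: [-0.0, 1.0, -0.001, 0.0]
force: [0.4, -0.1, -3.2]
grip_width: 0.317
```

Run:
```python
from h import *
prof()
```

```text
t 30.82 p [533.23 196.57 174.4 ] tx [ 1.    -0.002  0.   ] F tool [0.41 0.09 3.23] open 27.03
t 30.87 p [533.31 196.6  174.54] tx [ 1.    -0.003  0.   ] F tool [0.02 0.47 2.15] open 27.09
312 [217, 149, 71, 96, 95, 97, 92, 88, 161, 172, 169, 168, 168, 167, 167, 168, 167, 166, 164]
319 [204, 221, 48, 93, 96, 96, 94, 92, 109, 177, 168, 167, 167, 168, 167, 165, 166, 164, 164]
326 [181, 46, 97, 96, 96, 95, 90, 134, 173, 166, 166, 167, 166, 165, 165, 165, 165, 164, 165]
lug 293 [228, 226, 242, 65, 90, 93, 93, 102, 100, 101, 102, 102, 101]
lug 343 [217, 221, 239, 76, 97, 95, 94, 98, 100, 98, 98, 99, 98]
```

No contact. Pressing the ring's back onto the spindle (tool -y).

Request:
play_rows:
  motion:
    - [[0, -0.5, 0], [0, 0, 0]]
    - [[0, -0.5, 0], [0, 0, 0]]
    - [[0, -0.5, 0], [0, 0, 0]]
    - [[0, -0.5, 0], [0, 0, 0]]
    - [[0, -0.5, 0], [0, 0, 0]]
    - [[0, 0, 0], [0, 0, 0]]
    - [[0, 0, 0], [0, 0, 0]]

```text
time_s: 31.45
eef_pos: [533.2, 199.0, 174.4]
ee_rot: [0.0, 1.0, -0.001, 0.0]
force: [0.6, -1.2, -1.4]
grip_width: 0.319
```

Run:
```python
from h import *
prof()
```

```text
t 31.45 p [533.22 198.95 174.41] tx [ 1.    -0.003  0.   ] F tool [0.58 1.18 1.42] open 27.25
t 31.5 p [533.23 198.96 174.41] tx [ 1.    -0.003  0.   ] F tool [0.14 1.87 1.98] open 27.29
312 [207, 206, 210, 202, 106, 90, 93, 87, 145, 225, 171, 165, 168, 167, 167, 166, 167, 168, 166]
319 [199, 201, 199, 206, 191, 79, 91, 91, 87, 202, 187, 163, 165, 166, 168, 166, 166, 165, 164]
326 [208, 207, 214, 158, 83, 91, 91, 84, 240, 214, 160, 162, 165, 166, 166, 164, 164, 164, 163]
lug 293 [120, 172, 240, 126, 89, 91, 94, 95, 102, 100, 100, 102, 100]
lug 343 [73, 167, 228, 164, 71, 92, 95, 93, 101, 98, 98, 98, 97]
```

Request:
play_rows:
  motion:
    - [[0, -0.4, 0], [0, 0, 0]]
    - [[0, -0.3, 0], [0, 0, 0]]
    - [[0, 0, -0.5], [0, 0, 0]]
    - [[0, 0, -0.8], [0, 0, 0]]
    - [[0, 0, -0.8], [0, 0, 0]]
    - [[0, 0, -0.8], [0, 0, 0]]
    - [[0, 0, -0.8], [0, 0, 0]]
    - [[0, 0, -0.8], [0, 0, 0]]
    - [[0, 0, -0.8], [0, 0, 0]]
    - [[0, 0, -0.7], [0, 0, 0]]
    - [[0, 0, 0], [0, 0, 0]]

```text
time_s: 32.42
eef_pos: [533.3, 199.9, 180.6]
ee_rot: [-0.0, 1.0, -0.001, 0.0]
force: [0.0, -0.6, -2.2]
grip_width: 0.32
```

Run:
```python
from h import *
prof()
```

```text
t 32.42 p [533.25 199.89 180.57] tx [ 1.    -0.002  0.   ] F tool [0.03 0.64 2.21] open 27.3
t 32.47 p [533.2  199.85 180.46] tx [ 1.    -0.002  0.   ] F tool [-0.46  1.35  2.73] open 27.08
312 [209, 215, 105, 89, 88, 84, 208, 217, 169, 165, 169, 167, 167, 166, 166, 166, 166, 166, 164]
319 [200, 207, 176, 81, 91, 88, 121, 239, 180, 163, 166, 166, 167, 167, 166, 166, 164, 164, 164]
326 [218, 116, 87, 91, 86, 155, 244, 208, 158, 163, 164, 166, 165, 164, 164, 165, 164, 163, 164]
lug 293 [117, 169, 245, 118, 81, 91, 93, 98, 99, 101, 102, 102, 101]
lug 343 [81, 167, 228, 173, 45, 94, 94, 93, 103, 98, 98, 98, 99]
```

Request:
play_rows:
  motion:
    - [[0, -0.5, -0.5], [0, 0, 0]]
    - [[0, -0.3, -0.8], [0, 0, 0]]
    - [[0, 0, -0.8], [0, 0, 0]]
    - [[0, 0, -0.8], [0, 0, 0]]
    - [[0, 0, -0.8], [0, 0, 0]]
    - [[0, 0, -0.8], [0, 0, 0]]
    - [[0, 0, 0], [0, 0, 0]]

```text
time_s: 33.05
eef_pos: [533.3, 200.5, 185.1]
ee_rot: [-0.0, 1.0, -0.001, 0.0]
force: [-0.8, -1.4, -2.7]
grip_width: 0.316
```

Run:
```python
from pit import *
prof()
s=ctrl.sense(); p=s['eef_pos']; c=cam('wrist')
fit2.T,fit2.Y,fit2.Z=np.array([1.,0,0]),np.array([0,-1.,0]),np.array([0,0,-1.])
for b in (258,259,260,261,262,263):
  for l in (199,199.5): o,ph=wrist_solve(c,p,-4,b,l); print(b,l,round(o-25.5,2),np.degrees(ph).round(1))
```

```text
t 33.05 p [533.26 200.53 185.07] tx [ 1.    -0.003  0.   ] F tool [-0.8   1.4   2.67] open 26.99
t 33.1 p [533.24 200.56 185.  ] tx [ 1.    -0.003  0.   ] F tool [-1.13  1.41  1.75] open 26.98
312 [168, 85, 90, 86, 171, 225, 195, 161, 167, 168, 167, 167, 165, 166, 165, 166, 164, 164, 165]
319 [215, 104, 87, 90, 83, 246, 218, 159, 165, 165, 166, 166, 167, 167, 165, 164, 164, 164, 163]
326 [84, 91, 88, 80, 249, 223, 176, 161, 165, 164, 166, 166, 165, 164, 163, 163, 163, 164, 160]
lug 293 [116, 194, 234, 243, 64, 88, 91, 94, 102, 100, 100, 101, 102]
lug 343 [91, 163, 216, 226, 187, 42, 97, 93, 100, 99, 96, 98, 98]
258 199 0.66 -8.2
258 199.5 1.07 -9.0
259 199 0.68 -6.2
259 199.5 1.1 -7.1
260 199 0.7 -4.2
260 199.5 1.11 -5.1
261 199 0.7 -2.0
261 199.5 1.13 -3.0
262 199 0.7 0.4
262 199.5 1.13 -0.7
263 199 0.69 3.1
263 199.5 1.12 1.8
```

Request:
play_rows:
  motion:
    - [[0, 0, -0.8], [0, 0, 0]]
    - [[0, 0, -0.8], [0, 0, 0]]
    - [[0, 0, -0.9], [0, 0, 0]]
    - [[0, 0, 0], [0, 0, 0]]
    - [[0, 0.8, 0], [0, 0, 0]]
    - [[0, 0.8, 0], [0, 0, 0]]
    - [[0, 0.8, 0], [0, 0, 0]]
    - [[0, 0.6, 0], [0, 0, 0]]
    - [[0, 0, 0], [0, 0, 0]]
    - [[0, 0, 0], [0, 0, 0]]

```text
time_s: 33.93
eef_pos: [533.2, 197.6, 187.4]
ee_rot: [-0.0, 1.0, -0.001, 0.0]
force: [-0.0, 0.3, -1.5]
grip_width: 0.318
```

Run:
```python
from pit import *
prof()
```

```text
t 33.93 p [533.22 197.58 187.43] tx [ 1.    -0.003  0.   ] F tool [-0.03 -0.28  1.54] open 27.17
t 33.98 p [533.2  197.61 187.4 ] tx [ 1.    -0.003  0.   ] F tool [ 0.4  -0.71  2.17] open 27.25
312 [96, 96, 92, 88, 163, 174, 170, 167, 166, 166, 169, 166, 166, 165, 166, 161, 157, 130, 53]
319 [100, 96, 94, 92, 106, 177, 168, 167, 168, 167, 166, 165, 164, 164, 166, 161, 158, 102, 55]
326 [98, 96, 92, 106, 177, 168, 167, 167, 165, 164, 164, 165, 165, 164, 167, 158, 157, 100, 57]
lug 293 [221, 225, 234, 185, 45, 95, 92, 101, 99, 100, 102, 101, 102]
lug 343 [224, 226, 228, 245, 7, 91, 92, 97, 100, 97, 98, 99, 98]
```

Released: back row 260.3, lug 199.5, so pitch ≈ -5° (overshot, no springback this time). Pressing again and lowering about 4 mm to bring it level.

Request:
play_rows:
  motion:
    - [[0, -0.8, 0], [0, 0, 0]]
    - [[0, -0.8, 0], [0, 0, 0]]
    - [[0, -0.8, 0], [0, 0, 0]]
    - [[0, -0.6, 0], [0, 0, 0]]
    - [[0, 0, 0.4], [0, 0, 0]]
    - [[0, 0, 0.8], [0, 0, 0]]
    - [[0, 0, 0.8], [0, 0, 0]]
    - [[0, 0, 0.8], [0, 0, 0]]
    - [[0, 0, 0.8], [0, 0, 0]]
    - [[0, 0, 0.5], [0, 0, 0]]
    - [[0, 0, 0], [0, 0, 0]]
    - [[0, 0.8, 0], [0, 0, 0]]
    - [[0, 0.8, 0], [0, 0, 0]]
    - [[0, 0.8, 0], [0, 0, 0]]
    - [[0, 0.6, 0], [0, 0, 0]]
    - [[0, 0, 0], [0, 0, 0]]
    - [[0, 0, 0], [0, 0, 0]]

```text
time_s: 35.4
eef_pos: [533.2, 197.5, 183.3]
ee_rot: [-0.0, 1.0, -0.001, 0.0]
force: [-0.2, 0.5, -2.2]
grip_width: 0.315
```

Run:
```python
from pit import *
prof()
```

```text
t 35.4 p [533.22 197.53 183.32] tx [ 1.    -0.003  0.   ] F tool [-0.2  -0.47  2.2 ] open 26.92
t 35.45 p [533.22 197.58 183.31] tx [ 1.    -0.003  0.   ] F tool [-0.32 -0.86  1.49] open 27.22
312 [95, 97, 91, 88, 183, 170, 169, 169, 167, 167, 166, 167, 168, 167, 165, 165, 168, 160, 157]
319 [97, 96, 95, 92, 116, 177, 168, 167, 167, 168, 167, 166, 166, 164, 165, 164, 165, 159, 158]
326 [97, 96, 91, 116, 194, 167, 164, 165, 165, 166, 164, 164, 163, 163, 164, 164, 165, 157, 158]
lug 293 [223, 222, 234, 188, 44, 95, 93, 101, 100, 102, 101, 102, 101]
lug 343 [216, 224, 230, 247, 8, 91, 93, 98, 101, 97, 98, 100, 97]
```

Request:
play_rows:
  motion:
    - [[0, -1, 0], [0, 0, 0]]
    - [[0, -1, 0], [0, 0, 0]]
    - [[0, -1, 0], [0, 0, 0]]
    - [[0, -0.6, 0], [0, 0, 0]]
    - [[0, -0.4, 0], [0, 0, 0]]
    - [[0, 0, 0], [0, 0, 0]]
    - [[0, 0, 0.5], [0, 0, 0]]
    - [[0, 0, 0.8], [0, 0, 0]]
    - [[0, 0, 0.8], [0, 0, 0]]
    - [[0, 0, 0.8], [0, 0, 0]]
    - [[0, 0, 0.6], [0, 0, 0]]
    - [[0, 0, 0], [0, 0, 0]]

```text
time_s: 36.45
eef_pos: [533.2, 201.5, 179.7]
ee_rot: [0.0, 1.0, -0.001, -0.0]
force: [-0.2, -3.1, -2.0]
grip_width: 0.317
```

Run:
```python
from pit import *
prof()
```

```text
t 36.45 p [533.19 201.49 179.67] tx [ 1.    -0.003 -0.   ] F tool [-0.23  3.11  1.97] open 27.1
t 36.5 p [533.21 201.49 179.74] tx [ 1.    -0.003 -0.   ] F tool [-0.51  2.41  1.33] open 26.96
312 [206, 205, 208, 205, 104, 86, 84, 141, 231, 211, 170, 165, 167, 167, 166, 166, 167, 166, 166]
319 [199, 200, 199, 204, 191, 77, 86, 83, 199, 229, 178, 162, 165, 165, 167, 165, 166, 165, 163]
326 [210, 208, 214, 150, 83, 85, 81, 236, 234, 206, 157, 164, 165, 166, 165, 164, 164, 163, 162]
lug 293 [124, 121, 117, 171, 249, 67, 90, 92, 95, 99, 100, 100, 101]
lug 343 [75, 76, 92, 169, 232, 118, 78, 93, 93, 102, 96, 96, 97]
```

Request:
play_rows:
  motion:
    - [[0, 0.8, 0], [0, 0, 0]]
    - [[0, 0.8, 0], [0, 0, 0]]
    - [[0, 0.8, 0], [0, 0, 0]]
    - [[0, 0.6, 0], [0, 0, 0]]
    - [[0, 0, 0], [0, 0, 0]]
    - [[0, 0, 0], [0, 0, 0]]

```text
time_s: 37.0
eef_pos: [533.2, 198.7, 179.8]
ee_rot: [-0.0, 1.0, -0.001, 0.0]
force: [-0.4, -0.5, -2.5]
grip_width: 0.315
```

Run:
```python
from pit import *
prof(); s=ctrl.sense(); p=s['eef_pos']; c=cam('wrist')
fit2.T,fit2.Y,fit2.Z=np.array([1.,0,0]),np.array([0,-1.,0]),np.array([0,0,-1.])
for b in (262,262.5,263,263.5):
  for l in (199.5,200):
    for dz in (-3.5,-5): o,ph=wrist_solve(c,p,dz,b,l); print(b,l,dz,round(o-25.5,2),np.degrees(ph).round(1))
```

```text
t 37.0 p [533.21 198.69 179.82] tx [ 1.    -0.003  0.   ] F tool [-0.36  0.54  2.52] open 26.92
t 37.05 p [533.23 198.69 179.81] tx [ 1.    -0.003  0.   ] F tool [-0.18 -0.56  1.89] open 26.83
312 [201, 106, 83, 83, 210, 226, 212, 169, 165, 168, 168, 167, 166, 166, 167, 166, 167, 166, 164]
319 [206, 186, 78, 87, 112, 238, 229, 195, 160, 166, 166, 166, 168, 166, 166, 166, 164, 164, 164]
326 [117, 86, 85, 115, 243, 232, 210, 165, 162, 165, 165, 165, 164, 165, 164, 165, 164, 163, 166]
lug 293 [165, 234, 233, 184, 42, 95, 92, 100, 100, 99, 101, 102, 101]
lug 343 [165, 220, 221, 246, 11, 91, 93, 97, 99, 98, 99, 98, 99]
262 199.5 -3.5 0.97 -1.0
262 199.5 -5 1.35 -0.1
262 200 -3.5 1.4 -2.0
262 200 -5 1.78 -1.2
262.5 199.5 -3.5 0.97 0.2
262.5 199.5 -5 1.35 1.1
262.5 200 -3.5 1.4 -0.9
262.5 200 -5 1.78 -0.0
263 199.5 -3.5 0.97 1.5
263 199.5 -5 1.34 2.5
263 200 -3.5 1.4 0.4
263 200 -5 1.78 1.3
263.5 199.5 -3.5 0.96 2.8
263.5 199.5 -5 1.33 3.9
263.5 200 -3.5 1.39 1.6
263.5 200 -5 1.77 2.6
```

Sprang back to 260.3, so there is an elastic part of about 3 rows (≈6°) and I need to overshoot under load. Raising free, pressing and lowering farther.

Request:
play_rows:
  motion:
    - [[0, 0, -2.5], [0, 0, 0]]
    - [[0, 0, -2.5], [0, 0, 0]]
    - [[0, -1, 0], [0, 0, 0]]
    - [[0, -1, 0], [0, 0, 0]]
    - [[0, -0.8, 0], [0, 0, 0]]
    - [[0, 0, 0.5], [0, 0, 0]]
    - [[0, 0, 0.9], [0, 0, 0]]
    - [[0, 0, 0.9], [0, 0, 0]]
    - [[0, 0, 0.9], [0, 0, 0]]
    - [[0, 0, 0.9], [0, 0, 0]]
    - [[0, 0, 0.9], [0, 0, 0]]
    - [[0, 0, 0.9], [0, 0, 0]]
    - [[0, 0, 0.8], [0, 0, 0]]
    - [[0, 0, 0.5], [0, 0, 0]]
    - [[0, 0, 0], [0, 0, 0]]

```text
time_s: 38.3
eef_pos: [533.2, 201.3, 177.5]
ee_rot: [0.0, 1.0, -0.001, -0.0]
force: [0.2, -3.2, -0.8]
grip_width: 0.319
```

Run:
```python
from pit import *
prof()
```

```text
t 38.3 p [533.2  201.27 177.49] tx [ 1.    -0.003 -0.   ] F tool [0.17 3.2  0.79] open 27.26
t 38.35 p [533.22 201.29 177.6 ] tx [ 1.    -0.003 -0.   ] F tool [0.04 3.02 1.47] open 27.45
312 [205, 206, 206, 208, 215, 104, 88, 92, 87, 144, 220, 163, 166, 168, 166, 166, 166, 166, 165]
319 [200, 200, 200, 200, 206, 176, 80, 92, 89, 87, 200, 177, 164, 165, 167, 167, 166, 165, 164]
326 [210, 208, 209, 217, 105, 87, 92, 89, 84, 237, 200, 159, 165, 164, 165, 164, 165, 164, 163]
lug 293 [124, 123, 120, 172, 241, 122, 86, 93, 93, 100, 99, 101, 101]
lug 343 [75, 78, 80, 168, 227, 169, 70, 93, 93, 99, 96, 97, 97]
```

Request:
play_rows:
  motion:
    - [[0, 0.8, 0], [0, 0, 0]]
    - [[0, 0.8, 0], [0, 0, 0]]
    - [[0, 0.8, 0], [0, 0, 0]]
    - [[0, 0.8, 0], [0, 0, 0]]
    - [[0, 0, 0], [0, 0, 0]]
    - [[0, 0, 0], [0, 0, 0]]

```text
time_s: 38.85
eef_pos: [533.2, 198.3, 177.6]
ee_rot: [-0.0, 1.0, -0.001, 0.0]
force: [-0.7, -0.8, -1.5]
grip_width: 0.322
```

Run:
```python
from pit import *
prof()
```

```text
t 38.85 p [533.2  198.31 177.6 ] tx [ 1.    -0.003  0.   ] F tool [-0.66  0.79  1.49] open 27.46
t 38.9 p [533.21 198.29 177.61] tx [ 1.    -0.003  0.   ] F tool [-0.87 -0.49  2.49] open 27.39
312 [211, 195, 73, 79, 210, 227, 219, 210, 168, 166, 168, 167, 167, 165, 167, 167, 166, 165, 165]
319 [201, 210, 134, 79, 110, 232, 225, 221, 179, 162, 165, 166, 167, 167, 167, 166, 165, 164, 165]
326 [220, 95, 81, 111, 240, 230, 228, 204, 158, 163, 165, 165, 166, 164, 164, 163, 164, 164, 165]
lug 293 [167, 234, 234, 184, 42, 95, 91, 101, 99, 101, 102, 102, 101]
lug 343 [192, 219, 222, 244, 10, 91, 93, 96, 99, 97, 99, 99, 99]
```

It returns to exactly the same seat (back 260.3, lug 199.5), possibly flush under the shoulders. I'll check its level independently: up and aside over green background for the side camera, as before.

Request:
play_rows:
  motion:
    - [[0, 0.7, -4], [0, 0, 0]]
    - [[0, 0, -9], [0, 0, 0]]
    - [[0, 0, -10], [0, 0, 0]]
    - [[-4, 0, -7], [0, 0, 0]]
    - [[-14, 0, 0], [0, 0, 0]]
    - [[-20, 0, 0], [0, 0, 0]]
    - [[-22, 0, 0], [0, 0, 0]]
    - [[-18, 0, 0], [0, 0, 0]]
    - [[-9, 0, 0], [0, 0, 0]]
    - [[-3, 0, 0], [0, 0, 0]]
    - [[0, 0, 0], [0, 0, 0]]
    - [[0, 0, 0], [0, 0, 0]]
    - [[0, 0, 0], [0, 0, 0]]

```text
time_s: 39.98
eef_pos: [444.0, 197.6, 207.6]
ee_rot: [-0.0, 1.0, -0.001, 0.0]
force: [-0.3, 0.1, -2.1]
grip_width: 0.316
```

```bash
cat > sidechk.py <<'E'
from pit import *
from spin import spindle
import sys
def ngm(b):
    f=b.astype(float); return cv2.GaussianBlur(np.clip((f[:,:,1]-np.maximum(f[:,:,0],f[:,:,2])),0,60).astype(np.float32),(0,0),.6)
fit2.T,fit2.Y,fit2.Z=np.array([1.,0,0]),np.array([0,-1.,0]),np.array([0,0,-1.])
cs=cam('side')
def table(ng,p,off,dz):
    return [(ph,)+min((round(float(fit2.side_score(ng,cs,p,25.5+off,np.radians(ph),dz,du,dv)),2),du,dv) for du in (-1,-.5,0,.5) for dv in (-1,-.5,0,.5,1))+(round(float(fit2.side_score(ng,cs,p,25.5+off,np.radians(ph),dz,0,0)),2),) for ph in range(-12,17,2)]
E
python3 - <<'E'
from sidechk import *
s=st2(); c=cam('wrist'); im=ctrl.capture('wrist'); np.save('w15.npy',im); b=ctrl.capture('side'); np.save('s15.npy',b); p=s['eef_pos']
spindle(im,c,(534,174.5))
for col in (312,319,326): print(col,[int(im[r,col].mean()) for r in range(248,268)])
for col in (293,343): print('lug',col,[int(im[r,col].mean()) for r in range(194,206)])
A=table(ngm(np.load('s13.npy')),np.array([443.81,195.22,208.05]),.45,-4); B=table(ngm(b),p,1.1,-3.5)
for a,d in zip(A,B): print('s13',a,'now',d)
# direct: horizontal position of lowest / extreme ring pixels relative to TCP projection, both pictures
d=np.abs(np.load('s13.npy').astype(int)-b.astype(int)).sum(2); print('diff',(d>60).sum())
E
```

```text
t 39.98 p [443.98 197.61 207.65] tx [ 1.    -0.003  0.   ] F tool [-0.32 -0.13  2.06] open 27.01
washer [533.69 174.79] n 71 inl 66
top (533.92, 174.58) 17.33
top (526.25, 182.25) 18.07
top (519.42, 188.08) 17.15
312 [214, 220, 97, 54, 63, 43, 40, 103, 97, 96, 96, 100, 66, 62, 64, 64, 64, 64, 63, 63]
319 [213, 222, 98, 52, 63, 65, 49, 56, 100, 96, 95, 99, 91, 58, 63, 63, 63, 63, 64, 63]
326 [235, 238, 112, 58, 60, 52, 78, 101, 95, 97, 98, 91, 60, 62, 62, 64, 64, 63, 62, 65]
lug 293 [64, 65, 62, 64, 64, 55, 65, 100, 92, 100, 100, 101]
lug 343 [166, 165, 165, 168, 170, 183, 19, 94, 93, 96, 100, 99]
s13 (-12, 4.25, 0.5, -1, 5.15) now (-12, 2.4, 0.5, -0.5, 2.98)
s13 (-10, 3.89, 0.5, -1, 4.81) now (-10, 2.33, 0.5, -0.5, 2.46)
s13 (-8, 3.49, 0.5, -1, 4.45) now (-8, 2.18, 0, 0, 2.18)
s13 (-6, 3.15, 0.5, -1, 4.06) now (-6, 2.08, 0, 0.5, 2.15)
s13 (-4, 2.84, 0, -1, 3.63) now (-4, 1.98, 0, 0.5, 2.36)
s13 (-2, 2.64, 0, -1, 3.19) now (-2, 1.99, 0, 1, 2.81)
s13 (0, 2.49, 0, -0.5, 2.79) now (0, 2.0, 0, 1, 3.41)
s13 (2, 2.41, 0, -0.5, 2.48) now (2, 2.2, 0, 1, 4.09)
s13 (4, 2.3, 0, 0, 2.3) now (4, 2.55, 0, 1, 4.72)
s13 (6, 2.28, 0, 0, 2.28) now (6, 2.96, -0.5, 1, 5.29)
s13 (8, 2.27, 0, 0.5, 2.36) now (8, 3.38, -0.5, 1, 5.78)
s13 (10, 2.23, 0, 0.5, 2.54) now (10, 3.83, -0.5, 1, 6.21)
s13 (12, 2.25, 0, 0.5, 2.81) now (12, 4.24, -0.5, 1, 6.56)
s13 (14, 2.25, 0, 1, 3.13) now (14, 4.63, -0.5, 1, 6.89)
s13 (16, 2.23, 0, 1, 3.43) now (16, 4.97, 0, 1, 7.17)
diff 1180
```

Both cameras now agree the ring is pitched about -4.5° (back low). Tilting the tool -4.5° levels it and leans the handles away from the spindle.

Request:
play_rows:
  motion:
    - [[0, 0, 0], [-1.5, 0, 0]]
    - [[0, 0, 0], [-1.5, 0, 0]]
    - [[0, 0, 0], [-1.5, 0, 0]]
    - [[0, 0, 0], [0, 0, 0]]
    - [[0, 0, 0], [0, 0, 0]]
    - [[0, 0, 0], [0, 0, 0]]

```text
time_s: 40.58
eef_pos: [443.3, 197.7, 207.5]
ee_rot: [0.039, 0.999, -0.001, -0.0]
force: [0.1, 0.4, -1.4]
grip_width: 0.322
```

Run:
```python
from sidechk import *
s=st2(); p=s['eef_pos']; q=s['ee_rot']; R=Ro.from_quat([q[1],q[2],q[3],q[0]]).as_matrix(); print(R.round(4).tolist())
c=cam('wrist'); im=ctrl.capture('wrist'); b=ctrl.capture('side'); np.save('w16.npy',im); np.save('s16.npy',b)
from spin import spindle
spindle(im,c,(534,174.5))
for col in (319,): print(col,[int(im[r,col].mean()) for r in range(252,266)])
for col in (293,343): print('lug',col,[int(im[r,col].mean()) for r in range(194,206)])
o=np.load('w11.npy'); print('hub',[int(k) for k in o[222:230,319].mean(1)],[int(k) for k in im[222:230,319].mean(1)])
fit2.T,fit2.Y,fit2.Z=R.T
for a in table(ngm(b),p,1.1,-3.5): print(a)
th=np.radians(-4.5)
for off,dz,ph in ((1.1,-3.5,-4.5),(1.0,-4,-4.8)): print('eye', fit2.W(p,.5,21.9,0,25.5+off,np.radians(ph),dz)-p)
```

```text
t 40.58 p [443.35 197.66 207.51] tx [ 1.    -0.003 -0.   ] F tool [ 0.14 -0.5   1.38] open 27.5
[[1.0, -0.0026, -0.0003], [-0.0027, -0.997, -0.0778], [-0.0001, 0.0778, -0.997]]
washer [533.67 174.81] n 70 inl 64
top (533.75, 174.58) 17.32
top (526.92, 182.25) 18.07
319 [64, 66, 42, 69, 101, 96, 96, 100, 91, 60, 65, 64, 65, 65]
lug 293 [66, 65, 65, 65, 66, 47, 67, 103, 90, 96, 95, 96]
lug 343 [169, 167, 166, 165, 168, 180, 19, 97, 94, 91, 94, 94]
hub [93, 94, 91, 87, 168, 218, 216, 210] [95, 93, 90, 88, 186, 215, 213, 200]
(-12, 2.64, 0.5, -0.5, 3.25)
(-10, 2.47, 0, -0.5, 2.68)
(-8, 2.35, 0, 0, 2.35)
(-6, 2.26, 0, 0, 2.26)
(-4, 2.19, 0, 0.5, 2.48)
(-2, 2.27, 0, 0.5, 2.92)
(0, 2.23, 0, 1, 3.55)
(2, 2.37, 0, 1, 4.27)
(4, 2.66, 0, 1, 5.03)
(6, 3.02, -0.5, 1, 5.67)
(8, 3.48, -0.5, 1, 6.22)
(10, 3.97, -0.5, 1, 6.69)
(12, 4.45, -0.5, 1, 7.07)
(14, 4.87, 0, 1, 7.37)
(16, 5.23, 0, 1, 7.59)
eye [   0.40214054  -31.55187665 -109.59669139]
eye [   0.40222339  -31.49068129 -110.21762105]
```

Request:
play_rows:
  motion:
    - [[5, -0.5, 0], [0, 0, 0]]
    - [[13, -1.2, -0.1], [0, 0, 0]]
    - [[18, -1.8, -0.2], [0, 0, 0]]
    - [[19, -1.8, -0.2], [0, 0, 0]]
    - [[17, -1.6, -0.2], [0, 0, 0]]
    - [[11, -1, 0], [0, 0, 0]]
    - [[5, -0.6, 0], [0, 0, 0]]
    - [[2, -0.2, 0], [0, 0, 0]]
    - [[0, 0, 0], [0, 0, 0]]
    - [[0, -0.2, 3], [0, 0, 0]]
    - [[0, -0.4, 5], [0, 0, 0]]
    - [[0, -0.3, 4], [0, 0, 0]]
    - [[0, 0, 0], [0, 0, 0]]
    - [[0, 0, 0], [0, 0, 0]]
    - [[0, 0, 0], [0, 0, 0]]

```text
time_s: 41.93
eef_pos: [533.2, 206.2, 195.7]
ee_rot: [0.039, 0.999, -0.001, 0.0]
force: [0.2, -0.0, -2.0]
grip_width: 0.316
```

Run:
```python
from h import *
s=st2(); im=ctrl.capture('wrist'); s=st2()
for r in range(198,214,2): print(r,''.join(cls(im[r,k]) for k in range(270,370)))
for col in (312,319,326): print(col,[int(im[r,col].mean()) for r in range(246,266)])
p=s['eef_pos']; print('eye now',p+[.4,-31.5,-109.8],'move needed x,y', 533.7-(p[0]+.4), 174.6-(p[1]-31.5))
```

```text
t 41.93 p [533.19 206.19 195.7 ] tx [ 1.    -0.002  0.   ] F tool [ 0.16 -0.14  2.01] open 26.95
t 41.98 p [533.27 206.17 195.78] tx [ 1.    -0.002  0.   ] F tool [0.62 0.09 2.18] open 27.2
198 wwwwwwwwwwwwwwwwwwwwwwwwwwYYYYYYYYYYYYYYYYYYYwddddddYYYYYYYYYYYYYYYYYYYwwwwwwwwwwwwwwwwwwwwwwwwwwwww
200 wwwwwwwwwwwwwwwwwwwwdkkkkkYYYYYYYYYYYYYdwwwwwddddddwwwwwddYYYYYYYYYYYYYYkkkkkwwwwwwwwwwwwwwwwwwwwwww
202 wwwwwwwwwwwwwwwwwwwddddddddkkkYYYYYdwwwdddddddddddddddddkdwwwYYYYYYYYYYYdddddwwwwwwwwwwwwwwwwwwwwwww
204 wwwwwwwwwwwwwwwwwwwwddddddddddYYYwwwdddddddddddddddddddddddddwwdYYYYdddddddddddddwwwwwwwwwwwwwwwwwww
206 wwwwwwwwwwwwwwwwwwwwwdddddddddYwwwdddddwwwwwwwwwwwwwwwwwwdddddkdwYYYddddddddddwwwwwwwwwwwwwwwwwwwwww
208 wwwwwwwwwwwwwwwwwwwwdddddddddddwwddwwwwwwwwwwwwwwwwwwwwwwwwwwwdddwwdddddddddddwwwwwwwwwwwwwwwwwwwwww
210 wwwwwwwwwwwwwwwwwwwwdwddddddddddwwwwwwwwwwwwwwwwwwwwwwwdddddddddddddddddddddddwwwwwwwwwwwwwwwwwwwwww
212 wwwwwwwwwwwwwwwwwwwwwdwddddddddddwwwwwwwwwwwwwwwwwwwwwwwwwwdddddddddddddddddddwwwwwwwwwwwwwwwwwwwwww
312 [151, 208, 216, 211, 158, 174, 184, 49, 45, 102, 98, 97, 92, 90, 157, 165, 50, 61, 65, 65]
319 [139, 203, 213, 211, 172, 165, 171, 186, 33, 64, 101, 95, 95, 94, 112, 169, 51, 61, 66, 64]
326 [157, 220, 234, 232, 175, 185, 133, 35, 75, 102, 99, 97, 93, 109, 172, 135, 55, 63, 63, 64]
eye now [533.66573357 174.66876551  85.98034699] move needed x,y 0.034266426289377705 -0.06876550977497686
```

Aligned to within 0.5 mm, so I shift x by -0.4 and lower to the groove.

Request:
play_rows:
  motion:
    - [[-0.4, -0.2, 2], [0, 0, 0]]
    - [[0, -0.3, 4], [0, 0, 0]]
    - [[0, -0.3, 4], [0, 0, 0]]
    - [[0, -0.3, 4], [0, 0, 0]]
    - [[0, -0.2, 3], [0, 0, 0]]
    - [[0, -0.2, 2], [0, 0, 0]]
    - [[0, 0, 1], [0, 0, 0]]
    - [[0, -0.1, 1], [0, 0, 0]]
    - [[0, 0, 0.6], [0, 0, 0]]
    - [[0, 0, 0], [0, 0, 0]]
    - [[0, 0, 0], [0, 0, 0]]
    - [[0, 0, 0], [0, 0, 0]]
    - [[0, 0, 0], [0, 0, 0]]

```text
time_s: 43.07
eef_pos: [532.9, 206.0, 174.0]
ee_rot: [0.039, 0.999, -0.001, 0.0]
force: [0.5, 0.5, -2.5]
grip_width: 0.322
```

Run:
```python
from h import *
s=st2(); im=ctrl.capture('wrist'); s=st2(); np.save('w17.npy',im)
p=s['eef_pos']; print('eye',p+[.4,-31.5,-109.8],s['wrist_torque'])
for r in range(198,212,2): print(r,''.join(cls(im[r,k]) for k in range(270,370)))
for col in (312,319,326): print(col,[int(im[r,col].mean()) for r in range(246,266)])
for col in (293,343): print('lug',col,[int(im[r,col].mean()) for r in range(194,206)])
```

```text
t 43.07 p [532.9  206.03 174.03] tx [ 1.    -0.003  0.   ] F tool [ 0.5  -0.69  2.47] open 27.51
t 43.12 p [532.87 206.06 174.04] tx [ 1.    -0.003  0.   ] F tool [ 0.2  -0.45  2.55] open 26.98
eye [533.2747806  174.56461762  64.23546303] [0.08146826 0.02005705 0.05005551]
198 wwwwwwwwwwwwwwwwdddwwwwwwwwwwwwwwwwwwYYYYYYYYYYYYYYYYYYYYYYYwwwwwwwwwwwwwwwwwwwwwwwwwwwwwwwwwwwwwwww
200 wwwwwwwwwwwwwwwddwwwwkkkkkdwwwwwwYYYYYYYYYYYYYYYYYYYYYYYYYYYYYYYYwwwwwwwkkkkkwwwwwwwwwwwwwwwwwwwwwww
202 wwwwwwwwwwwwwwdwwwwddddddddkkkYYYYYYYYYYYYYYYYYYYYYYYYYYYYYYYYYYYYYYdwwddddddwwwwwwwwwwwwwwwwwwwwwww
204 wwwwwwwwwwwwwdwwwwwwddddddddddYYYYYYYYYYYYYYYYYYYYYYYYYYYYYYYYYYYYYYdddddddddddddwwwwwwwwwwwwwwwwwww
206 wwwwwwwwwwwwwwwwwwwwwdddddddddYYYYYYYYYYYYYYYwddddddYYYYYYYYYYYYYYYYddddddddddwwwwwwwwwwwwwwwwwwwwww
208 wwwwwwwwwwwwwwwwwwwwddddddddddYYYYYYYYYddwwwwwwwwwwwwwwwdddYYYYYYYYdddddddddddwwwwwwwwwwwwwwwwwwwwww
210 wwwwwwwwwwwwwwwwwwwwdwdddddddddYYYYdwwwwkddddddddddddddkkkwwwdYYYYddddddddddddwwwwwwwwwwwwwwwwwwwwww
312 [150, 208, 215, 208, 178, 212, 211, 210, 209, 209, 215, 179, 76, 82, 206, 188, 165, 167, 169, 168]
319 [141, 203, 214, 210, 175, 207, 205, 202, 203, 202, 204, 213, 156, 78, 123, 231, 165, 168, 168, 167]
326 [156, 220, 234, 229, 198, 230, 224, 220, 214, 212, 217, 150, 79, 118, 240, 181, 165, 166, 166, 165]
lug 293 [119, 170, 231, 229, 237, 125, 50, 96, 89, 97, 95, 95]
lug 343 [132, 224, 221, 221, 227, 248, 9, 94, 93, 90, 93, 93]
```

Request:
play_rows:
  motion:
    - [[0, 0, 0.3], [0, 0, 0]]
    - [[0, 0, 0.3], [0, 0, 0]]
    - [[0, 0, 0], [0, 0, 0]]
    - [[0, 0, 0], [0, 0, 0]]
    - [[0, 0, 0], [0, 0, 0]]
    - [[0, 0, 0], [0, 0, 0]]
    - [[0, 0, 0], [0, 0, 0]]
    - [[0, 0, 0], [0, 0, 0]]

```text
time_s: 43.78
eef_pos: [532.8, 206.0, 173.3]
ee_rot: [0.039, 0.999, -0.001, -0.0]
force: [-0.0, 0.3, -1.2]
grip_width: 0.319
```

Run:
```python
from h import *
F=[]
for i in range(8):
    im=ctrl.capture('wrist'); s=ctrl.sense(); F.append(s['force'])
st2(); print('meanF',np.mean(F,0).round(2),np.std(F,0).round(2),abs(s['dq']).max())
for col in (312,319,326): print(col,[int(im[r,col].mean()) for r in range(254,266)])
for col in (293,343): print('lug',col,[int(im[r,col].mean()) for r in range(194,206)])
```

```text
t 44.18 p [532.82 206.01 173.32] tx [ 1.    -0.002  0.   ] F tool [-0.1   0.58  1.25] open 27.05
meanF [-0.1  -0.03 -1.82] [0.48 0.67 0.41] 0.0009339766652267258
312 [209, 208, 213, 216, 71, 81, 209, 203, 163, 167, 167, 168]
319 [202, 202, 202, 209, 223, 71, 119, 239, 171, 166, 168, 168]
326 [214, 210, 212, 164, 74, 116, 249, 195, 162, 166, 166, 166]
lug 293 [122, 172, 229, 229, 237, 124, 50, 96, 88, 96, 94, 95]
lug 343 [132, 224, 219, 222, 227, 247, 8, 92, 92, 91, 94, 93]
```

Mean force is (-0.1, 0.0, -1.82) N, just the weight of pliers and ring, so nothing is touching and everything is at rest. Handing in.

```bash
python3 -c "
from rig import ctrl
print(ctrl.finish_job())"
```

```text
the job is handed in; nothing more can be done
None
```

The job is handed in at about 44 s of the 61 s allowed. The pliers hold the spread ring round the spindle at groove height, without letting go. No verdict was reported.

**What I did:** I drew the pliers from the rack, spread the ring to the stop on the post and lifted it off. I then carried it to the spindle and lowered it over.

**Deviations and mends:**
- **Ring came off pitched:** as I squeezed, the pliers slid about 9 mm down in the pads. Their shoulders pushed the lugs down, leaving the ring about 15° back-up.
- **Washer touched once:** on the first try the tips met the washer at about 5 N, so I backed off.
- **Releveling:** I rubbed the ring's back lightly (about 4 N at most) on the fixed rack face, then on the spindle. It ended about 4.5° back-low, and further rubbing did not change that. I tilted the tool 4.5° to level the ring, so the pliers lean away from the spindle by that much.

**Last checks:**
- **Not resting on anything:** the mean force at the end was (-0.1, 0.0, -1.82) N, just the weight of pliers and ring. The joints were still.
- **Still spread:** the finger opening held at 27 mm under a 50 N squeeze, which I take to be the stop. The handle figures would give 30 mm there, and I did not resolve the difference.
- **Height:** I estimate the ring's middle at about 63.5 mm against 63 mm for the groove. The tip ends clear the washer by only about 0.7 mm.
- **Centring:** the ring is on the spindle axis to about 0.5 mm.
- **Level:** the wrist and side cameras agree only to about ±2–3°, so this is the least certain check.

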